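# Roof the model house from the top of the pile

## Robot

A 6-joint arm with a two-finger parallel gripper is mounted at the origin on the work surface. World frame = base frame: x ahead of the robot, y to its left, z up, the work surface at z = 0. Lengths are in m, angles in rad, forces in N, time in s.
With the tool pointing down it reaches from about 0.35 to 0.975 m from the base axis. Payload 4.9 kg.
Tool frame: the origin (TCP) lies on the mounting face of the last link; the fingertips stand 173 mm ahead of it and the grasp point (between the pads) lies 155 mm ahead of it; z points along the fingers, y is the direction in which the jaws open and shut (so a half turn about z gives the same grasp; the last joint's range is limited). The gripper opens to 85 mm and grips with 20 to 120 N. Pads are 22 mm wide; open, the fingers measure 114 mm over their backs; the gripper's body (76 mm by 85 mm) begins 54 mm behind the grasp point. The pads swing forward as they close: fully open they stand 13 mm farther back than shut.
Start: joints at [-1.335, 0.053, 1.613, -0, 1.476, -0.119], TCP at [0.217, -0.586, 0.405] pointing down, gripper open.
Joint ranges: [-3.01, 3.01], [-1.01, 2.22], [0.06, 2.58], [-1.02, 4.17], [0.09, 2.62], [-3.14, 3.14]. Speed limits (rad/s): [2.57, 2.57, 3.14, 3.14, 3.14, 3.14].

## Interface

Orientations are given as a unit quaternion [w, x, y, z].
In Python, from plant import manip gives the robot as it stands.
- The arm moves only by the tool play_rows, never from a script. Its argument "increments" is a list of rows, each an object with "offset": the shift along the tool's x, y, z in mm, a list of three; "twist": the turn about the tool's z in rad; "grip": the opening, from 0 (shut) to 1 (fully open). In form: [{"offset": [dx, dy, dz], "twist": twist, "grip": grip}, ...]. A call has 1 to 5 rows; each row is the pose to reach, as a shift and turn from the pose commanded when the call began, along the tool's axes at that moment; what a row does not reach only later rows make up. A row lasts 1/12 s, in which the tool goes at most 41.7 mm and 7.16 degrees, less where a joint would pass 70% of its speed; a pose out of reach is approached as far as the arm can. A call with a gripper value outside its range is refused whole. The fingers move at their own pace and stop on an object; the grip force is fixed at half the most. Time passes only in rows, so rows that repeat a pose let the fingers close. It gives the time, the measured TCP pose, the force and the opening at its end, in the units of the state.
- manip.state(): the state, without advancing time (a new reading comes with each control period).
- manip.grab_frame(name): name is "scene" or "side" or "wrist"; returns the picture (480x640x3 uint8, blue, green, red); there is no depth.
- manip.get_calibration(name): a dict with "fx", "fy", "cx", "cy" (pixels), "T" (4x4, takes a point from camera to world coordinates). Camera axes: x right, y down, z forward; pixel columns grow to the right and rows downward; lengths in m; the calibration is good to about 2 mm. The wrist camera is an equidistant fisheye: a pixel r from the principal point sees the ray r / f radians off the axis. A picture is of the moment at which its call begins: read the wrist's pose just before it. get_calibration takes no time and is no camera call; for the wrist camera it gives the pose at the moment of the call.
- manip.job_done(): hands the job in, once; it reports no verdict.
Trained networks look in the newest picture that a camera, given by its name, has taken for a name from the list of things; names that differ only in an ending like _2 or _b are one class to them, and where a whole thing is asked for, a point or a joint stands for the part that bears it (a point fixed in the world has none). Each returns a list of dicts, best first, with "p" (0 to 1); they miss things now and then, are a little off and sometimes report something else, mostly with a low value. They report only what shows in the picture. A call takes as long as a camera call. They do not tell look-alikes from the thing itself.
- manip.boxes_of(query, camera): "xyz" ([x, y, z] in m, in the coordinates of the camera as it stood for that picture, good to about 4 mm: the middle of the surface that is visible of it).
- manip.tip_of(query, camera): "xyz" ([x, y, z] in m, in the coordinates of the camera as it stood for that picture, good to about 4 mm: a listed point, or the origin of a listed thing).
The state is a dict: "time": time; "joint_pos": joint angles; "joint_vel": joint speeds; "joint_efforts": joint torques, N m; "tool_pos": TCP position; "tool_rot": TCP orientation; "contact_force": force on the tool from outside, world axes, zero at the start; "ft_torque": the same for the moment, N m; "gripper_width": opening from 0.0 (shut) to 1.0 (fully open).
Only numpy, scipy, OpenCV 4.12 (cv2) and the standard library are available. Lean on these libraries where they do the work, as an engineer would, in place of code of your own. Each camera call takes 0.05 s, during which the arm holds its last target. There are 200 camera calls.

## Task

Lift the upturned plastic pot off the roof plate on top of the pile and stand it, still upturned, wholly on the cork mat; then take the roof plate by its chimney off the pile and lower it level onto the model house, the right way round, so that both dowels come through its two holes together, holding it until it lies flat on the walls before you let go. Leave the two boards of the pile and everything else on the bench where they are.

Things in the scene. Friction and masses are not known exactly. Their poses are not given: they have to be found in the camera images.
- house: Model house, fixed: plaster box open at the top, 130 (its x) x 100 (its y) x 80 mm, walls 12 to 14 mm thick, a dark door on its -y side near its -x end. Origin: centre of its underside, z up. Two upright wooden dowels, 8 mm thick, stand 16 mm above its short walls, at (-58, +36) and (+58, -12) mm, the top 6 mm tapered to a blunt point. The roof fits one way round only.
- dowel_a (a point): foot of dowel a on the house's -x wall, at wall-top height: (-58, +36, 80) mm in the house's frame
- dowel_b (a point): foot of dowel b on the house's +x wall, at wall-top height: (+58, -12, 80) mm in the house's frame
- roof: Loose brown wooden roof plate on the pile, 150 (its x) x 120 (its y) x 10 mm, with a square plaster chimney 26 x 26 mm at its centre, square to its edges, rising 46 mm above its top face (56 above its underside). Two 10 mm through holes at (-58, +36) and (+58, -12) mm. In place its axes match the house's. Origin: centre of its underside, z up. 0.17 kg, centre of mass at the chimney.
- hole_a (a point): centre of hole a at the plate's underside, (-58, +36, 0) mm in the roof's frame; it goes over dowel a
- hole_b (a point): centre of hole b at the plate's underside, (+58, -12, 0) mm in the roof's frame; it goes over dowel b
- pot: White plastic mixing pot, loose, standing upside down on the roof plate, over the chimney, which reaches 46 mm up into it: a straight round cup 58 mm across outside, 62 mm tall, wall 3 mm, closed end (4 mm) on top. Origin: centre of its rim plane, now the lower end; z up while it is upturned. About 0.06 kg.
- mat: Square cork mat, fixed, 130 x 130 x 4 mm, lying flat on the bench. Origin: centre of its underside; its top is 4 mm above it.
- floor_plate: Plain light wooden floor plate, loose, 145 x 115 x 10 mm, with two holes and no chimney, lying in the pile right under the roof plate; it stays. Origin: centre of its underside.
- base_board: Plywood board, loose, 160 x 130 x 18 mm, the bottom of the pile, flat on the bench; it stays. Origin: centre of its underside.
- glue_bottle: bystander: white glue bottle standing on the bench close beyond the house, 54 mm across, 165 mm tall. Origin: centre of its underside.
- paint_jar: bystander: brown glass paint jar standing on the bench close beyond the mat, 60 mm across, 85 mm tall. Origin: centre of its underside.
- spare_pot: bystander: another white pot like the first, standing open side up on the bench, 58 mm across, 62 mm tall. Origin: centre of its underside.
- sanding_block: bystander: cork sanding block lying on the bench, 70 x 40 x 30 mm. Origin: centre of its underside.
Mind the look-alikes: they are no part of the job. Of the things like the roof, leave any that is black, pink or white; of the rest the smaller one is meant.

How it is judged:
By the outcome, as a careful person would: the job done as asked, in the order asked, and still so for the second after the job is handed in, with the robot touching nothing.
It also fails if it takes over 72 s, if anything falls off the work surface, if the arm or the gripper's body presses on something with over 40 N, if the wrist force passes 120 N, or if a joint passes its speed limit or range.

## Working session

There is one attempt and no reset: what is moved stays moved. The work goes in short steps, Python scripts to look and compute and a tool call to move; the robot and the scene stay as the last step left them, time stands still between calls to the robot, and variables do not carry over. Pictures are saved under pics/ and viewed, about 8 in all and at most 12, crops included, and the job is handed in when it is done.

Besides the shell and the picture viewer there is one more tool, called after "Call:" by a JSON object that holds its "name" and its "arguments". play_rows: Moves the arm, as the interface text tells. Its arguments: {"type":"object","properties":{"increments":{"type":"array"}},"required":["increments"]}

```bash
ls; mkdir -p pics; cat > h.py <<'E'
import numpy as np, cv2
from plant import manip
def w(cam,p,T=None):
    T=np.array(manip.get_calibration(cam)["T"]) if T is None else T
    return (T@np.r_[p,1])[:3]
def look(cam,name=None):
    im=manip.grab_frame(cam)
    if name: cv2.imwrite(f"pics/{name}.png",im)
    return im
def find(q,cam,f="tip_of",n=4,T=None):
    for d in getattr(manip,f)(q,cam)[:n]:
        print(cam,f,q,round(d["p"],2),np.round(w(cam,d["xyz"],T)*1000,1))
def proj(cam,P):
    c=manip.get_calibration(cam);q=np.linalg.inv(np.array(c["T"]))@np.r_[P,1]
    return np.array([c["fx"]*q[0]/q[2]+c["cx"],c["fy"]*q[1]/q[2]+c["cy"]])
E
python3 - <<'E'
from h import *
a=look("scene","scene0");b=look("side","side0")
for c in("scene","side"):
    for q in("house","dowel_a","dowel_b","roof","hole_a","hole_b","pot","mat","floor_plate","paint_jar","glue_bottle"):find(q,c)
print(manip.state())
E
```

```text
pics
scene tip_of house 0.55 [471.3 276.1  -2.5]
scene tip_of dowel_a 0.97 [525.8 278.9  78.5]
scene tip_of dowel_a 0.78 [401.5 290.3  76.7]
scene tip_of dowel_b 0.97 [525.8 278.9  78.5]
scene tip_of dowel_b 0.78 [401.5 290.3  76.7]
scene tip_of roof 0.81 [ 2.206e+02 -4.128e+02 -2.000e-01]
scene tip_of roof 0.81 [ 727.2 -274.3   -2.5]
scene tip_of roof 0.8 [849.  -91.    2.8]
scene tip_of roof 0.72 [626.  -21.2  25.7]
scene tip_of hole_a 0.93 [633.1 -79.4  24. ]
scene tip_of hole_a 0.9 [ 684.  -223.7   -1.3]
scene tip_of hole_a 0.84 [ 168.8 -328.1   -2.3]
scene tip_of hole_a 0.79 [ 7.911e+02 -7.110e+01  2.000e-01]
scene tip_of hole_b 0.93 [633.1 -79.4  24. ]
scene tip_of hole_b 0.9 [ 684.  -223.7   -1.3]
scene tip_of hole_b 0.84 [ 168.8 -328.1   -2.3]
scene tip_of hole_b 0.79 [ 7.911e+02 -7.110e+01  2.000e-01]
scene tip_of pot 0.91 [626.9 -19.4  41.7]
scene tip_of floor_plate 0.25 [ 457.4 -250.    -1.4]
scene tip_of paint_jar 0.98 [ 561.5 -232.5   -3.4]
scene tip_of paint_jar 0.63 [630.9 -12.4   4.8]
scene tip_of glue_bottle 0.98 [623.4 286.6   0.9]
scene tip_of glue_bottle 0.63 [ 65
[... 1165 characters left out ...]
pos': array([-1.33500638e+00,  5.27077060e-02,  1.61286108e+00, -2.18286603e-05,
        1.47599648e+00, -1.19016324e-01]), 'joint_vel': array([-2.76257901e-04,  4.28697057e-05,  9.79419045e-04,  1.95977097e-04,
        1.19591369e-05,  2.81953320e-04]), 'joint_efforts': array([ 3.46129927e-04, -3.93673897e+01, -3.70465529e+01, -1.28266283e-04,
        4.76230271e-04, -8.47580480e-06]), 'tool_pos': array([ 0.21711765, -0.58606933,  0.40472207]), 'tool_rot': array([ 1.43045862e-05,  9.84305108e-01,  1.76475080e-01, -1.00477343e-05]), 'contact_force': array([ 0.01419418, -0.31197267,  0.23667285]), 'ft_torque': array([-0.00494789,  0.00946942,  0.00169866]), 'gripper_width': 0.996503923754827}
```

View pics/scene0.png

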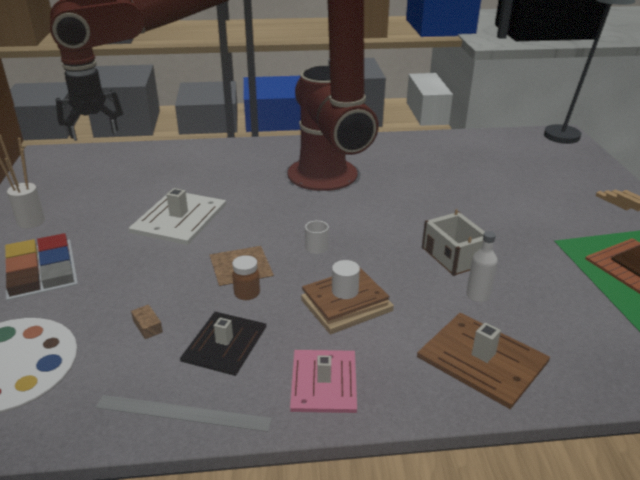

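View pics/side0.png

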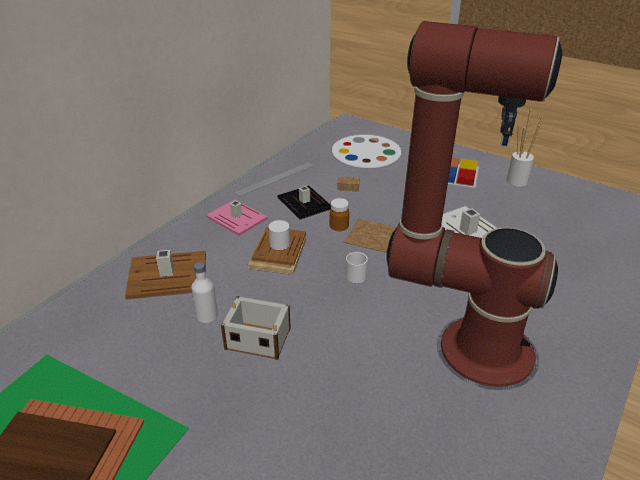

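Scene view: pile with the pot at (346,280), house at (455,242), mat at (241,265) with the jar just beyond, and spare pot at (316,236). The large roof at (483,357) and the black, pink and white ones are look-alikes. I'm moving to a midway point for a wrist view.

Call:
{"name": "play_rows", "arguments": {"increments": [{"offset":[34,-22,0],"twist":0,"grip":1},{"offset":[68,-44,0],"twist":0,"grip":1},{"offset":[102,-66,0],"twist":0,"grip":1},{"offset":[136,-88,0],"twist":0,"grip":1},{"offset":[170,-111,0],"twist":0,"grip":1}]}}

```text
time: 1.62
tool_pos: [0.3386, -0.4214, 0.4048]
tool_rot: [0.0, 0.984, 0.176, 0.0]
contact_force: [1.3, -0.2, 0.0]
gripper_width: 1.002
```

Call:
{"name": "play_rows", "arguments": {"increments": [{"offset":[34,-22,0],"twist":0,"grip":1},{"offset":[68,-44,0],"twist":0,"grip":1},{"offset":[102,-66,0],"twist":0,"grip":1},{"offset":[136,-88,0],"twist":0,"grip":1},{"offset":[170,-111,0],"twist":0,"grip":1}]}}

```text
time: 2.03
tool_pos: [0.4596, -0.258, 0.405]
tool_rot: [0.0, 0.984, 0.176, 0.0]
contact_force: [0.7, -0.3, 0.6]
gripper_width: 1.0
```

Call:
{"name": "play_rows", "arguments": {"increments": [{"offset":[34,-22,0],"twist":0,"grip":1},{"offset":[68,-44,0],"twist":0,"grip":1},{"offset":[102,-66,0],"twist":0,"grip":1},{"offset":[114,-74,0],"twist":0,"grip":1},{"offset":[114,-74,0],"twist":0,"grip":1}]}}

```text
time: 2.45
tool_pos: [0.5414, -0.148, 0.4047]
tool_rot: [-0.0, 0.984, 0.179, 0.0]
contact_force: [-0.3, -0.5, 1.0]
gripper_width: 1.003
```

```bash
cat >> h.py <<'E'
from scipy.spatial.transform import Rotation as R
def Rt(s): q=s["tool_rot"]; return R.from_quat([q[1],q[2],q[3],q[0]]).as_matrix()
def goto(P,yaw=None):
    "tool-frame offset mm to bring TCP to world P (m); yaw = wanted world direction of jaw axis (rad, mod pi)"
    s=manip.state();M=Rt(s);d=M.T@(np.array(P)-s["tool_pos"])*1000
    print("tcp",np.round(s["tool_pos"]*1000,1),"z-axis",np.round(M[:,2],4),"offset",np.round(d,1),"q6",round(s["joint_pos"][5],3),"grip",round(s["gripper_width"],3),"t",round(s["time"],2))
    y=np.arctan2(M[1,1],M[0,1])
    if yaw is not None: print("jaw",round(y,4),"twist",round(-((yaw-y+np.pi/2)%np.pi-np.pi/2),4))
    return d
def wl(name,qs,n=4):
    im=look("wrist",name);c=manip.get_calibration("wrist");T=np.array(c["T"])
    for q in qs: find(q,"wrist",n=n,T=T)
    return im,c,T
def wproj(c,T,P):
    q=np.linalg.inv(T)@np.r_[P,1];r=np.hypot(q[0],q[1]);t=np.arctan2(r,q[2])
    return np.array([c["cx"]+c["fx"]*t*q[0]/r,c["cy"]+c["fy"]*t*q[1]/r])
def wray(c,T,uv,z):
    "world point at height z seen at wrist pixel uv"
    a=(uv[0]-c["cx"])/c["fx"];b=(uv[1]-c["cy"])/c["fy"];t=np.hypot(a,b)
    d=T[:3,:3]@np.array([np.sin(t)*a/t,np.sin(t)*b/t,np.cos(t)]);o=T[:3,3]
    return o+d*(z-o[2])/d[2]
E
python3 - <<'E'
from h import *
im,c,T=wl("w1",["pot","hole_a","mat","paint_jar","roof","floor_plate"])
goto([.627,-.02,.35]); print(c)
E
```

```text
wrist tip_of pot 0.72 [622.7 -22.9  39.9]
wrist tip_of hole_a 0.98 [634.1 -79.4  29.9]
wrist tip_of hole_a 0.95 [ 6.879e+02 -2.247e+02  2.000e-01]
wrist tip_of hole_a 0.82 [ 768.6 -316.6    2.3]
wrist tip_of hole_a 0.73 [632.6  45.1  25.5]
wrist tip_of mat 0.55 [ 460.3 -241.4    2.4]
wrist tip_of paint_jar 0.84 [ 563.  -232.7   -2.2]
wrist tip_of roof 0.73 [ 7.270e+02 -2.793e+02  4.000e-01]
tcp [ 539.5 -151.9  404.7] z-axis [ 0.e+00 -2.e-04 -1.e+00] offset [127.7 -93.5  54.7] q6 0.811 grip 1.0 t 2.8
{'fx': 371.64829954431775, 'fy': 371.64829954431775, 'cx': 312.34995613490884, 'cy': 234.67360708905426, 'T': array([[ 3.50618330e-01, -8.95902207e-01, -2.72811331e-01,
         6.09585450e-01],
       [-9.36518366e-01, -3.35296892e-01, -1.02515097e-01,
        -1.22858362e-01],
       [ 3.70709952e-04,  2.91436494e-01, -9.56590107e-01,
         3.73616184e-01],
       [ 0.00000000e+00,  0.00000000e+00,  0.00000000e+00,
         1.00000000e+00]])}
```

View pics/w1.png

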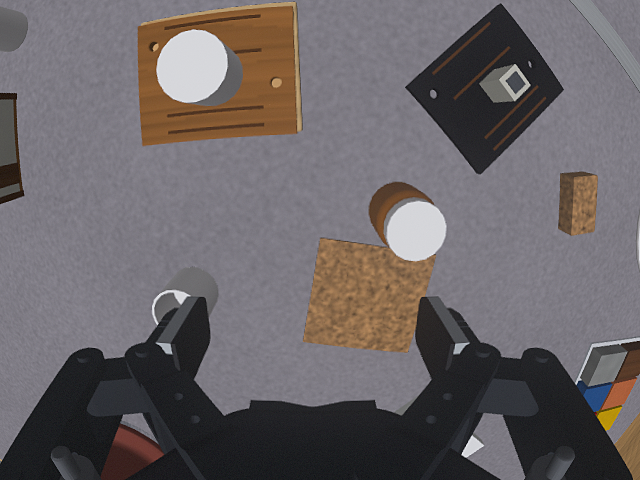

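Wrist view: the roof holes are at (153,47) (nearer the plate's far edge, so hole a) and (276,83) (hole b). The pot's top is at (192,66). The mat corners are about (320,238), (304,341), (409,352) and (437,254), with the jar close beyond the mat.

```bash
python3 - <<'E'
from h import *
c=manip.get_calibration("wrist");T=np.array(c["T"])
for n,uv,z in[("ha",(153.5,47),.038),("hb",(276.5,83),.038),("pot",(192.5,66),.1),("m",(320,238),.004),("m",(304,341),.004),("m",(409,352),.004),("m",(437,254),.004),("jar",(415,231),.085),("spare rim",(181,310),.062)]:
    print(n,np.round(wray(c,T,uv,z)*1000,1))
im=cv2.imread("pics/w1.png")
m=cv2.inRange(im[:130,:300],(190,190,190),(255,255,255));(x,y),r=cv2.minEnclosingCircle(max(cv2.findContours(m,0,2)[0],key=cv2.contourArea));print(x,y,r,wray(c,T,(x,y),.1))
A=wray(c,T,(153.5,47),.038);B=wray(c,T,(276.5,83),.038)
yaw=np.arctan2(*(B-A)[1::-1])-np.arctan2(-48,116);o=(A+B)/2-R.from_euler('z',yaw).as_matrix()@[0,.012,0];print("roof yaw",yaw,"o",o,np.linalg.norm(B-A))
goto([*o[:2],.3])
E
```

```text
ha [634.3  43.   38. ]
hb [633.7 -82.7  38. ]
pot [622.9 -25.3 100. ]
m [ 502.4 -173.4    4. ]
m [ 377.2 -200.6    4. ]
m [ 402.8 -328.     4. ]
m [ 529.6 -301.1    4. ]
jar [ 558.6 -235.1   85. ]
spare rim [401.1 -63.2  62. ]
191.2705841064453 65.22352600097656 37.52490997314453 [ 0.6232012  -0.02410329  0.1       ]
roof yaw -1.1833238915540738 o [ 0.62285871 -0.02438153  0.038     ] 0.12564766799266736
tcp [ 539.5 -151.9  404.7] z-axis [ 0.e+00 -2.e-04 -1.e+00] offset [122.3 -90.8 104.7] q6 0.811 grip 1.0 t 2.8
```

Call:
{"name": "play_rows", "arguments": {"increments": [{"offset":[31,-23,10],"twist":0,"grip":1},{"offset":[62,-46,20],"twist":0,"grip":1},{"offset":[93,-69,35],"twist":0,"grip":1},{"offset":[122,-91,55],"twist":0,"grip":1},{"offset":[122,-91,55],"twist":0,"grip":1}]}}

```text
time: 3.22
tool_pos: [0.6234, -0.0195, 0.3448]
tool_rot: [-0.002, 0.984, 0.178, -0.003]
contact_force: [-1.2, -0.3, -0.8]
gripper_width: 0.999
```

```bash
python3 - <<'E'
from h import *
im,c,T=wl("w2",["pot","hole_a","roof"])
goto([.623,-.024,.227]); print(T[:3,3])
E
```

```text
wrist tip_of hole_a 0.98 [ 686.4 -223.1    2.7]
wrist tip_of hole_a 0.95 [793.8 -72.5   1.1]
wrist tip_of hole_a 0.71 [ 773.6 -316.5    2.6]
wrist tip_of hole_a 0.69 [634.8  49.7  28.5]
wrist tip_of roof 0.96 [ 725.  -283.7    3.2]
wrist tip_of roof 0.84 [851.3 -93.7   1.5]
tcp [622.7 -24.2 350.4] z-axis [ 8.e-04 -6.e-04 -1.e+00] offset [  0.3  -0.2 123.4] q6 1.059 grip 1.0 t 3.42
[0.6916407  0.00515068 0.31496579]
```

View pics/w2.png

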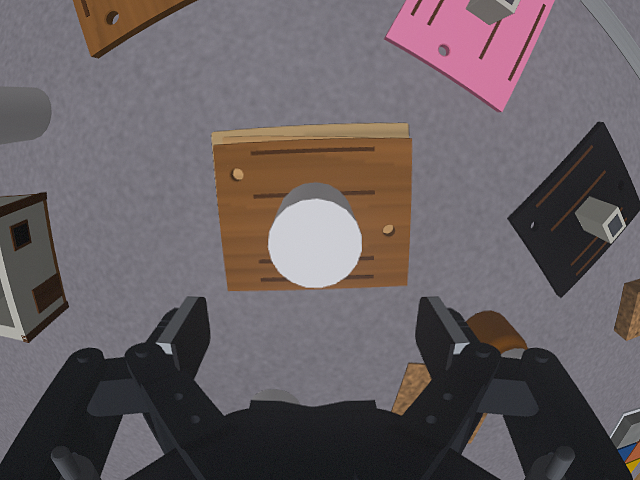

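Wrist view: the pot's top is at (315,243), centred between the fingers. The holes are at (237,174) and (389,230), and the door wall of the house shows at (47,293).

```bash
cat >> h.py <<'E'
def roofpose(A,B):
    yaw=np.arctan2(*(B-A)[1::-1])-np.arctan2(-48,116);o=(A+B)/2-R.from_euler('z',yaw).as_matrix()@[0,.012,0]
    print("yaw",round(yaw,4),"o",np.round(o*1000,1),"len",np.linalg.norm(B-A)*1000,A,B);return yaw,o
E
python3 - <<'E'
from h import *
c=manip.get_calibration("wrist");T=np.array(c["T"])
A=wray(c,T,(237.5,174.5),.038);B=wray(c,T,(389,230),.038);y,o=roofpose(A,B)
im=cv2.imread("pics/w2.png")
m=cv2.inRange(im[180:300,220:400],(185,185,185),(255,255,255));(x,yy),r=cv2.minEnclosingCircle(max(cv2.findContours(m,0,2)[0],key=cv2.contourArea));print(x+220,yy+180,r,wray(c,T,(x+220,yy+180),.1))
goto([*o[:2],.227],y)
E
```

```text
yaw -1.1832 o [625.8 -25.   38. ] len 127.0849572399326 [0.63721712 0.04306128 0.038     ] [ 0.63661137 -0.08402223  0.038     ]
314.9942169189453 242.92241668701172 46.54711151123047 [ 0.62490018 -0.02465238  0.1       ]
tcp [622.7 -24.2 350.4] z-axis [ 8.e-04 -6.e-04 -1.e+00] offset [  2.6   1.8 123.4] q6 1.059 grip 1.0 t 3.42
jaw -1.2173 twist -0.034
```

Call:
{"name": "play_rows", "arguments": {"increments": [{"offset":[2,1.5,35],"twist":-0.034,"grip":1},{"offset":[2,1.5,70],"twist":-0.034,"grip":1},{"offset":[2,1.5,100],"twist":-0.034,"grip":1},{"offset":[2,1.5,120],"twist":-0.034,"grip":1},{"offset":[2,1.5,123],"twist":-0.034,"grip":1}]}}

```text
time: 3.83
tool_pos: [0.6231, -0.0253, 0.2229]
tool_rot: [-0.001, 0.981, 0.192, -0.003]
contact_force: [-0.9, 0.6, -0.1]
gripper_width: 0.997
```

Call:
{"name": "play_rows", "arguments": {"increments": [{"offset":[0,0,0],"twist":0,"grip":1},{"offset":[0,0,0],"twist":0,"grip":0.5},{"offset":[0,0,0],"twist":0,"grip":0.5},{"offset":[0,0,0],"twist":0,"grip":0.3},{"offset":[0,0,0],"twist":0,"grip":0.3}]}}

```text
time: 4.25
tool_pos: [0.6266, -0.0242, 0.2304]
tool_rot: [0.001, 0.981, 0.193, 0.003]
contact_force: [0.4, -1.2, 6.8]
gripper_width: 0.67
```

Call:
{"name": "play_rows", "arguments": {"increments": [{"offset":[0,0,0],"twist":0,"grip":0.3},{"offset":[0,0,0],"twist":0,"grip":0.3},{"offset":[0,0,0],"twist":0,"grip":0.3},{"offset":[0,0,0],"twist":0,"grip":0.3},{"offset":[0,0,0],"twist":0,"grip":0.3}]}}

```text
time: 4.67
tool_pos: [0.6267, -0.0241, 0.2304]
tool_rot: [0.001, 0.981, 0.193, 0.003]
contact_force: [-0.7, -0.9, 7.2]
gripper_width: 0.678
```

```bash
python3 - <<'E'
from h import *
goto([.453,-.251,.3])
E
```

```text
tcp [626.7 -24.1 230.4] z-axis [ 0.0058 -0.0014 -1.    ] offset [-246.4  144.3  -70.3] q6 1.025 grip 0.678 t 4.67
```

Gripped (57.6 mm opening). Lifting straight up.

Call:
{"name": "play_rows", "arguments": {"increments": [{"offset":[0,0,-10],"twist":0,"grip":0.3},{"offset":[0,0,-30],"twist":0,"grip":0.3},{"offset":[0,0,-60],"twist":0,"grip":0.3},{"offset":[0,0,-80],"twist":0,"grip":0.3},{"offset":[0,0,-80],"twist":0,"grip":0.3}]}}

```text
time: 5.08
tool_pos: [0.6269, -0.0239, 0.314]
tool_rot: [0.002, 0.981, 0.193, 0.005]
contact_force: [0.5, 0.2, 1.1]
gripper_width: 0.668
```

```bash
python3 - <<'E'
from h import *
im,c,T=wl("w3",["pot","hole_a","roof"])
goto([.452,-.252,.3]); print(manip.state()["contact_force"])
E
```

```text
wrist tip_of pot 0.86 [623.8 -25.5 122.3]
wrist tip_of hole_a 0.92 [631.8 -76.5  26. ]
wrist tip_of hole_a 0.73 [ 770.1 -316.6   -3.4]
wrist tip_of hole_a 0.63 [791.4 -67.8  -4.6]
wrist tip_of hole_a 0.61 [632.   50.6  23.4]
wrist tip_of roof 0.91 [625.4 -17.9  23.8]
wrist tip_of roof 0.89 [849.4 -87.   -9.2]
tcp [624.6 -23.6 305.4] z-axis [-2.1e-03  4.0e-04 -1.0e+00] offset [-246.3  145.9    5.7] q6 1.025 grip 0.673 t 5.28
[-0.00389965  0.18004305 -0.34461501]
```

View pics/w3.png

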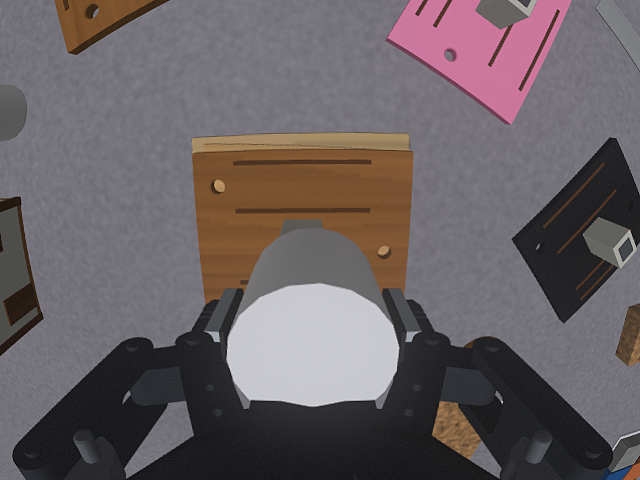

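The pot is lifted clear and the roof stays put (holes at (219,186) and (384,251)). Carrying it to the mat.

Call:
{"name": "play_rows", "arguments": {"increments": [{"offset":[-20,12,0],"twist":0,"grip":0.3},{"offset":[-50,30,0],"twist":0,"grip":0.3},{"offset":[-82,49,0],"twist":0,"grip":0.3},{"offset":[-114,68,0],"twist":0,"grip":0.3},{"offset":[-146,87,0],"twist":0,"grip":0.3}]}}

```text
time: 5.7
tool_pos: [0.5213, -0.1602, 0.3045]
tool_rot: [-0.001, 0.981, 0.194, -0.002]
contact_force: [0.9, -0.7, 0.3]
gripper_width: 0.675
```

Call:
{"name": "play_rows", "arguments": {"increments": [{"offset":[-30,18,0],"twist":0,"grip":0.3},{"offset":[-60,36,0],"twist":0,"grip":0.3},{"offset":[-85,50,0],"twist":0,"grip":0.3},{"offset":[-100,59,0],"twist":0,"grip":0.3},{"offset":[-100,59,0],"twist":0,"grip":0.3}]}}

```text
time: 6.12
tool_pos: [0.4507, -0.2539, 0.3047]
tool_rot: [-0.001, 0.982, 0.191, -0.002]
contact_force: [0.0, 0.5, 0.4]
gripper_width: 0.671
```

```bash
python3 - <<'E'
from h import *
im,c,T=wl("w4",["mat","paint_jar"])
a=look("scene")
find("mat","scene")
look("side");find("mat","side")
goto([.452,-.252,.2])
for n,(s,im2) in {"scene":("scene",a)}.items():
    cv2.imwrite("pics/s4.png",cv2.resize(im2[150:330,130:370],None,fx=3,fy=3))
E
```

```text
wrist tip_of mat 0.65 [ 459.2 -239.7   -1.1]
wrist tip_of paint_jar 0.87 [ 561.  -231.6   -1.6]
scene tip_of mat 0.82 [ 4.526e+02 -2.473e+02 -4.000e-01]
side tip_of mat 0.92 [ 454.1 -248.7   -0.8]
tcp [ 453.4 -251.3  306.4] z-axis [-5.e-04  5.e-04 -1.e+00] offset [ -1.5   0.2 106.4] q6 0.531 grip 0.676 t 6.47
```

View pics/s4.png

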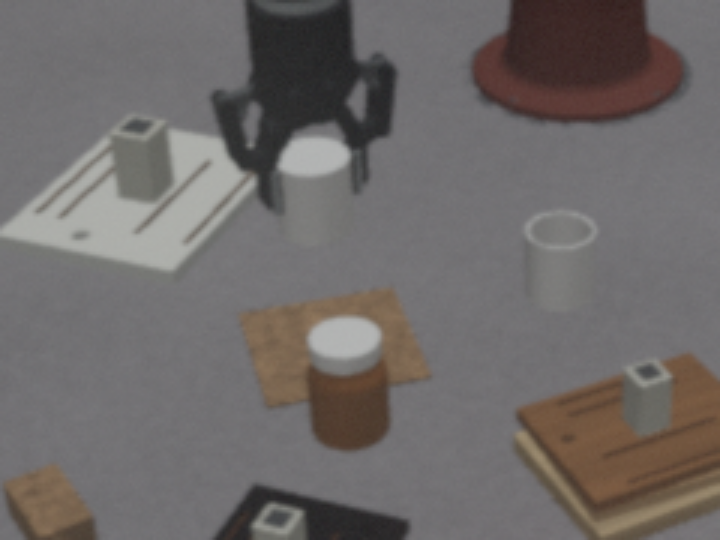

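The crop shows the pot hanging upright above and behind the mat in this view, and the networks' mat centre (453,-248) agrees with the TCP. Lowering.

Call:
{"name": "play_rows", "arguments": {"increments": [{"offset":[0,0,35],"twist":0,"grip":0.3},{"offset":[0,0,70],"twist":0,"grip":0.3},{"offset":[0,0,92],"twist":0,"grip":0.3},{"offset":[0,0,102],"twist":0,"grip":0.3},{"offset":[0,0,106],"twist":0,"grip":0.3}]}}

```text
time: 6.88
tool_pos: [0.4525, -0.2511, 0.1984]
tool_rot: [-0.002, 0.981, 0.194, -0.001]
contact_force: [-0.3, 0.1, -0.1]
gripper_width: 0.671
```

Call:
{"name": "play_rows", "arguments": {"increments": [{"offset":[0,0,1],"twist":0,"grip":0.3},{"offset":[0,0,2],"twist":0,"grip":0.3},{"offset":[0,0,3],"twist":0,"grip":0.3},{"offset":[0,0,3.5],"twist":0,"grip":0.3},{"offset":[0,0,3.5],"twist":0,"grip":0.3}]}}

```text
time: 7.3
tool_pos: [0.4533, -0.2524, 0.1983]
tool_rot: [0.001, 0.981, 0.193, 0.001]
contact_force: [-0.2, -0.4, -0.4]
gripper_width: 0.669
```

Call:
{"name": "play_rows", "arguments": {"increments": [{"offset":[0,0,1],"twist":0,"grip":0.3},{"offset":[0,0,2],"twist":0,"grip":0.3},{"offset":[0,0,3],"twist":0,"grip":0.3},{"offset":[0,0,4],"twist":0,"grip":0.3},{"offset":[0,0,4],"twist":0,"grip":0.3}]}}

```text
time: 7.72
tool_pos: [0.4535, -0.2527, 0.1963]
tool_rot: [-0.0, 0.981, 0.193, -0.0]
contact_force: [-8.3, 4.8, 20.2]
gripper_width: 0.674
```

Call:
{"name": "play_rows", "arguments": {"increments": [{"offset":[0,0,-1],"twist":0,"grip":0.3},{"offset":[0,0,-1],"twist":0,"grip":0.75},{"offset":[0,0,-1],"twist":0,"grip":0.85},{"offset":[0,0,-1],"twist":0,"grip":1},{"offset":[0,0,-1],"twist":0,"grip":1}]}}

```text
time: 8.13
tool_pos: [0.4528, -0.2521, 0.1939]
tool_rot: [-0.0, 0.981, 0.193, -0.0]
contact_force: [-0.8, -0.1, -0.1]
gripper_width: 0.999
```

Call:
{"name": "play_rows", "arguments": {"increments": [{"offset":[0,0,-1],"twist":0,"grip":1},{"offset":[0,0,-15],"twist":0,"grip":1},{"offset":[0,0,-40],"twist":0,"grip":1},{"offset":[0,0,-80],"twist":0,"grip":1},{"offset":[0,0,-120],"twist":0,"grip":1}]}}

```text
time: 8.55
tool_pos: [0.4522, -0.2516, 0.3138]
tool_rot: [-0.002, 0.981, 0.193, -0.001]
contact_force: [1.1, -1.4, -0.4]
gripper_width: 1.001
```

```bash
python3 - <<'E'
from h import *
im,c,T=wl("w5",["pot","paint_jar","mat"])
look("scene");find("pot","scene");look("side");find("pot","side")
goto([.545,.13,.4]);s=manip.state();print(s["contact_force"])
E
```

```text
wrist tip_of pot 0.87 [ 457.2 -256.8   17.2]
wrist tip_of paint_jar 0.81 [ 567.6 -239.3   13.3]
wrist tip_of paint_jar 0.28 [ 456.4 -258.    13.6]
scene tip_of pot 0.9 [ 455.2 -250.     6.7]
side tip_of pot 0.74 [ 458.7 -253.6    5.2]
tcp [ 452.3 -251.7  312. ] z-axis [-0.0032  0.0024 -1.    ] offset [ 230.2 -318.4  -87.4] q6 0.53 grip 0.998 t 8.95
[ 0.28151661  0.30695917 -0.26474098]
```

View pics/w5.png

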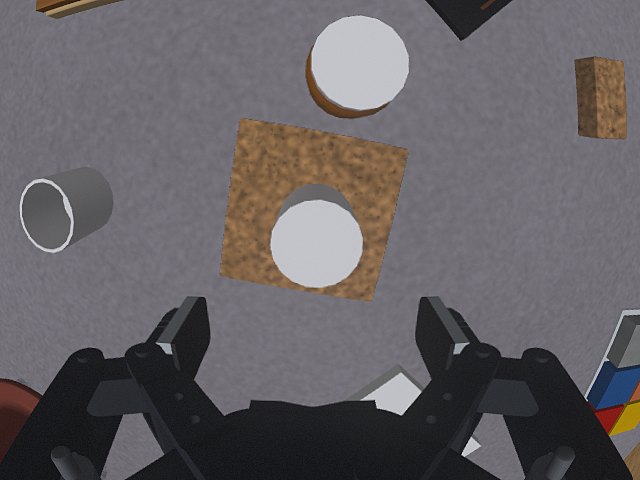

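The pot stands upturned near the mat's middle, well inside its edges. Moving over the house.

Call:
{"name": "play_rows", "arguments": {"increments": [{"offset":[15,-33,-20],"twist":0,"grip":1},{"offset":[30,-68,-40],"twist":0,"grip":1},{"offset":[46,-104,-60],"twist":0,"grip":1},{"offset":[62,-140,-70],"twist":0,"grip":1},{"offset":[78,-176,-80],"twist":0,"grip":1}]}}

```text
time: 9.37
tool_pos: [0.4579, -0.0599, 0.3936]
tool_rot: [-0.0, 0.981, 0.193, -0.0]
contact_force: [0.8, 0.8, 1.0]
gripper_width: 1.001
```

Call:
{"name": "play_rows", "arguments": {"increments": [{"offset":[16,-36,0],"twist":0,"grip":1},{"offset":[32,-72,0],"twist":0,"grip":1},{"offset":[48,-107,0],"twist":0,"grip":1},{"offset":[64,-143,0],"twist":0,"grip":1},{"offset":[80,-178,0],"twist":0,"grip":1}]}}

```text
time: 9.78
tool_pos: [0.4642, 0.1357, 0.3922]
tool_rot: [-0.0, 0.981, 0.193, -0.001]
contact_force: [0.7, -0.2, 0.3]
gripper_width: 1.002
```

Call:
{"name": "play_rows", "arguments": {"increments": [{"offset":[16,-36,0],"twist":0,"grip":1},{"offset":[32,-72,0],"twist":0,"grip":1},{"offset":[48,-107,0],"twist":0,"grip":1},{"offset":[57,-127,0],"twist":0,"grip":1},{"offset":[57,-127,0],"twist":0,"grip":1}]}}

```text
time: 10.2
tool_pos: [0.4688, 0.2762, 0.3917]
tool_rot: [-0.0, 0.981, 0.196, -0.002]
contact_force: [-0.1, -0.0, -0.2]
gripper_width: 0.997
```

```bash
python3 - <<'E'
from h import *
im,c,T=wl("w6",["house","dowel_a","glue_bottle"])
for i in range(3): look("wrist"); find("dowel_a","wrist",T=T)
goto([.47,.275,.4]);np.savez("w6.npz",T=T,f=c["fx"],cx=c["cx"],cy=c["cy"])
E
```

```text
wrist tip_of house 0.83 [ 4.678e+02  2.698e+02 -1.000e-01]
wrist tip_of dowel_a 0.94 [526.3 280.5  80.3]
wrist tip_of dowel_a 0.8 [399.4 287.8  79.3]
wrist tip_of glue_bottle 0.72 [622.1 281.7  -0.7]
wrist tip_of dowel_a 0.96 [397.5 291.3  77.3]
wrist tip_of dowel_a 0.56 [525.3 288.7  80. ]
wrist tip_of dowel_a 0.88 [524.4 283.5  78.9]
wrist tip_of dowel_a 0.82 [399.7 293.4  78.3]
wrist tip_of dowel_a 0.69 [463.8 278.6  -1.2]
wrist tip_of dowel_a 0.66 [521.4 288.2  79.9]
wrist tip_of dowel_a 0.56 [399.3 293.1  77. ]
tcp [469.6 272.  393.9] z-axis [ 3.e-04  1.e-04 -1.e+00] offset [ 1.5 -2.6 -6.1] q6 1.571 grip 1.002 t 10.7
```

View pics/w6.png

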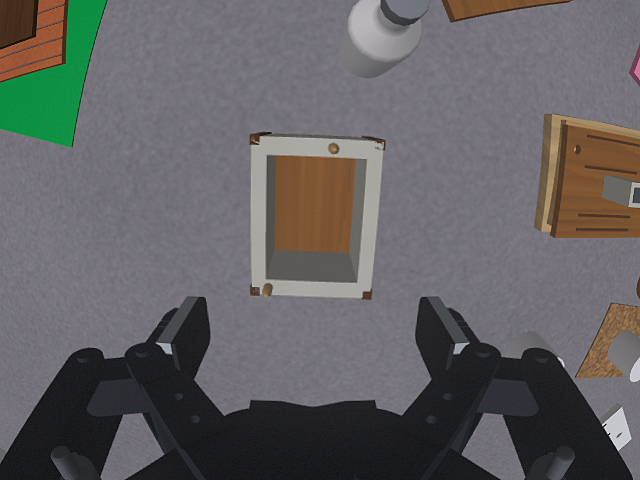

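Wrist view: house with dowel a at about (266,290) and dowel b at about (334,148), so house +x points up in the picture. I'm enlarging it for precise pixels.

```bash
python3 - <<'E'
from h import *
im=cv2.imread("pics/w6.png")
a=cv2.resize(im[265:305,235:300],None,fx=12,fy=12,interpolation=cv2.INTER_CUBIC)[:, :780]
b=cv2.resize(im[128:153,325:390],None,fx=12,fy=12,interpolation=cv2.INTER_CUBIC)[:75*4]
b=b[:110+0] if False else b
o=np.vstack([cv2.resize(a,(520,320)),cv2.resize(b,(520,200))]);cv2.imwrite("pics/c6.png",o)
E
```

```text
(no output)
```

View pics/c6.png

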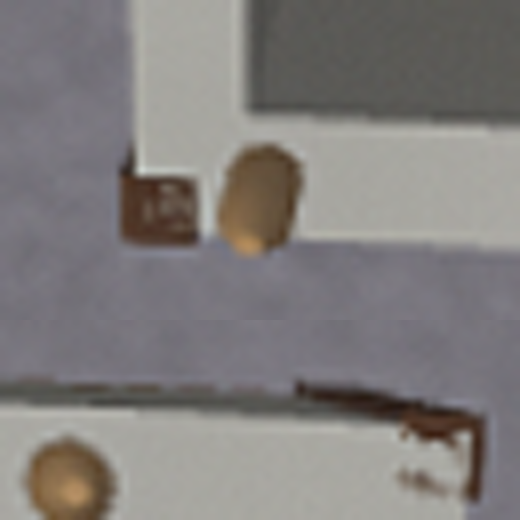

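```bash
cat > fit.py <<'E'
from h import *
from scipy.optimize import least_squares
z=np.load("w6.npz");c=dict(fx=float(z["f"]),fy=float(z["f"]),cx=float(z["cx"]),cy=float(z["cy"]));T=z["T"]
obs=[((-58,36,95.5),(252,242),0),((-58,36,80.5),(266,170),0),((58,-12,95.5),(73,170),1),((-65,50,80),(119,245),0),((65,-50,80),(482,96),1)]
O=[(235,265),(325,128)];k=-.44
px=np.array([np.array(p)/8+O[i]+k for _,p,i in obs]);M=np.array([m for m,_,_ in obs])/1000
def r(v,z0=0):
    Rz=R.from_euler('z',v[2]).as_matrix()
    return np.array([wproj(c,T,Rz@m+[v[0],v[1],z0])-p for m,p in zip(M,px)]).ravel()
for z0 in(0,.002,-.002):
    s=least_squares(r,[.47,.275,.39],args=(z0,));print(z0,s.x,np.round(s.fun.reshape(-1,2),1).tolist())
for n,i,z1 in(("a",0,.0955),("b",2,.0955)):print(n,wray(c,T,px[i],z1))
E
python3 fit.py
```

```text
0 [0.4678993  0.27353324 0.35171174] [[-0.5, -0.2], [-0.2, 0.9], [0.4, -0.3], [1.9, -2.1], [-1.5, 1.4]]
0.002 [0.46840196 0.27370012 0.35186624] [[-0.8, 0.4], [-0.4, 1.3], [0.6, -0.9], [1.6, -1.6], [-1.0, 0.8]]
-0.002 [0.46739555 0.27336627 0.35155878] [[-0.2, -0.7], [0.0, 0.4], [0.2, 0.2], [2.2, -2.6], [-2.1, 2.0]]
a [0.401064  0.2869224 0.0955   ]
b [0.52614459 0.28242086 0.0955    ]
```

Dowel-only solution: house origin ≈(467.9,273.5), yaw ≈0.354, tip spacing 125.2 mm against 125.5 nominal. To cancel camera bias I'll rotate to the final tool yaw and measure the dowels again from there. I'll then measure the roof from the same relative pose.

Call:
{"name": "play_rows", "arguments": {"increments": [{"offset":[0,0,0],"twist":-0.11,"grip":1},{"offset":[0,0,0],"twist":-0.22,"grip":1},{"offset":[0,0,0],"twist":-0.33,"grip":1},{"offset":[0,0,0],"twist":-0.44,"grip":1},{"offset":[0,0,0],"twist":-0.55,"grip":1}]}}

```text
time: 11.12
tool_pos: [0.4695, 0.2724, 0.3939]
tool_rot: [0.0, 0.891, 0.454, 0.0]
contact_force: [0.1, -0.1, -0.6]
gripper_width: 0.997
```

Call:
{"name": "play_rows", "arguments": {"increments": [{"offset":[0,0,0],"twist":-0.11,"grip":1},{"offset":[0,0,0],"twist":-0.22,"grip":1},{"offset":[0,0,0],"twist":-0.33,"grip":1},{"offset":[0,0,0],"twist":-0.44,"grip":1},{"offset":[0,0,0],"twist":-0.55,"grip":1}]}}

```text
time: 11.53
tool_pos: [0.4695, 0.2724, 0.3939]
tool_rot: [0.0, 0.734, 0.679, 0.0]
contact_force: [-0.3, -0.0, 0.5]
gripper_width: 0.998
```

Call:
{"name": "play_rows", "arguments": {"increments": [{"offset":[0,0,0],"twist":-0.11,"grip":1},{"offset":[0,0,0],"twist":-0.22,"grip":1},{"offset":[0,0,0],"twist":-0.33,"grip":1},{"offset":[0,0,0],"twist":-0.437,"grip":1},{"offset":[0,0,0],"twist":-0.437,"grip":1}]}}

```text
time: 11.95
tool_pos: [0.4695, 0.2724, 0.3939]
tool_rot: [0.0, 0.571, 0.821, 0.0]
contact_force: [1.0, 0.2, 0.3]
gripper_width: 1.002
```

```bash
python3 - <<'E'
from h import *
for i in range(3): look("wrist") # settle
st=manip.state();im,c,T=wl("w7",["dowel_a"])
st=manip.state();d=goto([.4679,.2735,.394],.354)
np.savez("w7.npz",T=T,f=c["fx"],cx=c["cx"],cy=c["cy"],p=st["tool_pos"],M=Rt(st))
out=[]
for P in([-.058,.036,.0955],[.058,-.012,.0955]):
    q=R.from_euler('z',.3543).as_matrix()@P+[.4679,.2735,0];u=wproj(c,T,q);x,y=np.round(u).astype(int);print(u)
    out.append(cv2.resize(im[y-16:y+16,x-20:x+20],None,fx=10,fy=10,interpolation=cv2.INTER_CUBIC));print("origin",x-20,y-16)
cv2.imwrite("pics/c7.png",np.hstack(out))
E
```

```text
wrist tip_of dowel_a 0.82 [400.9 288.9  77.1]
wrist tip_of dowel_a 0.73 [525.6 285.8  78.3]
tcp [469.5 272.7 393.8] z-axis [ 1.e-04  1.e-04 -1.e+00] offset [ 1.3 -1.2 -0.2] q6 0.036 grip 0.995 t 12.2
jaw 0.3533 twist -0.0007
[232.05783114 177.70693624]
origin 212 162
[386.86858298 239.76491466]
origin 367 224
```

View pics/c7.png

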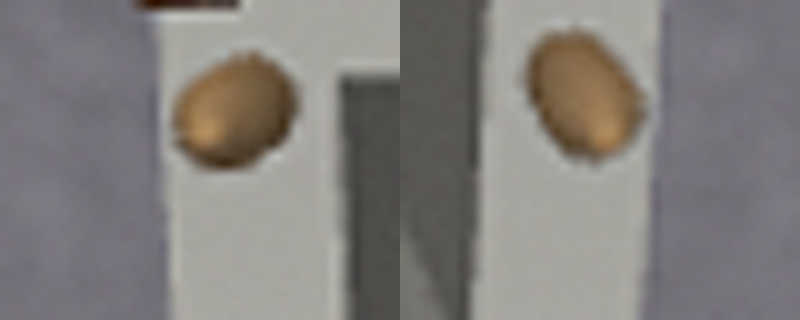

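```bash
cat > fit2.py <<'E'
from h import *
from scipy.optimize import least_squares
z=np.load("w7.npz");c=dict(fx=float(z["f"]),fy=float(z["f"]),cx=float(z["cx"]),cy=float(z["cy"]));T=z["T"]
im=cv2.imread("pics/w7.png");obs=[]
for u,v in((232,177),(387,239)):
    p=im[v-20:v+20,u-14:u+14].astype(int);m=((p[...,2]-p[...,0])>25)&(p[...,2]>85)
    n,l,s,ce=cv2.connectedComponentsWithStats(m.astype(np.uint8));k=l[18,14] or 1+np.argmax(s[1:,4]);obs.append(ce[k]+[u-14,v-20]);print("blob",obs[-1],s[k])
t=np.linspace(0,2*np.pi,24)
def cen(x,y):
    P=[wproj(c,T,[x+r*np.cos(a),y+r*np.sin(a),h]) for r,h in((.004,.08),(.004,.09),(.0015,.096)) for a in t]
    M=cv2.moments(cv2.convexHull(np.array(P,np.float32)));return np.array([M["m10"],M["m01"]])/M["m00"]
D=[least_squares(lambda q:cen(*q)-o,g).x for o,g in zip(obs,([.401,.287],[.526,.2824]))]
tip=[wray(c,T,u,.0955) for u in((232.05,174.75),(387.05,236.85))]
for A,B in((np.r_[D[0],0],np.r_[D[1],0]),tip):
    y,o=roofpose(A,B);print("in TCP frame",np.round(z["M"].T@(np.r_[o[:2],z["p"][2]]-z["p"])*1000,2),"yaw rel tool x",y-np.arctan2(z["M"][1,0],z["M"][0,0]))
E
python3 fit2.py; python3 -c "
from h import *
goto([.625,-.025,.336],-1.1832)"
```

```text
blob [234.53409091 172.18181818] [11 10 13 12 88]
blob [384.88461538 232.96153846] [  7   8  11  13 104]
yaw 0.3523 o [467.  275.9   0. ] len 126.03176577478672 [0.3999408  0.28972154 0.        ] [0.52587151 0.28467547 0.        ]
in TCP frame [ 3.88 -1.16 -0.  ] yaw rel tool x -1.5718184575221485
yaw 0.3551 o [467.2 275.6  95.5] len 125.40882736696396 [0.4003318  0.28923636 0.0955    ] [0.52565345 0.28456095 0.0955    ]
in TCP frame [ 3.57 -1.15 -0.  ] yaw rel tool x -1.56905958619007
tcp [469.5 272.7 393.8] z-axis [ 1.e-04  1.e-04 -1.e+00] offset [-333.1   42.9   57.8] q6 0.036 grip 0.995 t 12.2
jaw 0.3533 twist 1.5365
```

Call:
{"name": "play_rows", "arguments": {"increments": [{"offset":[-35,5,0],"twist":0.11,"grip":1},{"offset":[-75,10,0],"twist":0.22,"grip":1},{"offset":[-115,15,0],"twist":0.33,"grip":1},{"offset":[-155,20,0],"twist":0.44,"grip":1},{"offset":[-195,25,0],"twist":0.55,"grip":1}]}}

```text
time: 12.62
tool_pos: [0.5612, 0.097, 0.394]
tool_rot: [0.0, 0.775, 0.633, 0.0]
contact_force: [0.8, 0.5, -0.1]
gripper_width: 0.997
```

Call:
{"name": "play_rows", "arguments": {"increments": [{"offset":[-30,24,0],"twist":0.11,"grip":1},{"offset":[-60,48,0],"twist":0.22,"grip":1},{"offset":[-85,68,0],"twist":0.33,"grip":1},{"offset":[-108,87,0],"twist":0.44,"grip":1},{"offset":[-108,87,0],"twist":0.55,"grip":1}]}}

```text
time: 13.03
tool_pos: [0.6267, -0.0287, 0.3936]
tool_rot: [0.001, 0.918, 0.396, -0.0]
contact_force: [-1.0, 0.2, 0.3]
gripper_width: 1.002
```

Call:
{"name": "play_rows", "arguments": {"increments": [{"offset":[0,0,20],"twist":0.11,"grip":1},{"offset":[0,0,40],"twist":0.22,"grip":1},{"offset":[0,0,58],"twist":0.33,"grip":1},{"offset":[0,0,58],"twist":0.437,"grip":1},{"offset":[0,0,58],"twist":0.437,"grip":1}]}}

```text
time: 13.45
tool_pos: [0.6246, -0.0242, 0.3336]
tool_rot: [-0.001, 0.981, 0.192, -0.002]
contact_force: [0.3, -0.3, 0.3]
gripper_width: 0.999
```

```bash
python3 - <<'E'
from h import *
for i in range(3): look("wrist")
im,c,T=wl("w8",["hole_a","roof"])
st=manip.state();d=goto([.625,-.025,.336],-1.1832)
np.savez("w8.npz",T=T,f=c["fx"],cx=c["cx"],cy=c["cy"],p=st["tool_pos"],M=Rt(st))
out=[]
for P in([-.058,.036,.038],[.058,-.012,.038]):
    q=R.from_euler('z',-1.1832).as_matrix()@P+[.625,-.025,0];u=wproj(c,T,q);x,y=np.round(u).astype(int);print(u)
    out.append(cv2.resize(im[y-16:y+16,x-20:x+20],None,fx=10,fy=10,interpolation=cv2.INTER_CUBIC));print("origin",x-20,y-16)
u=np.round(wproj(c,T,[.625,-.025,.084])).astype(int);print(u,"origin",u-[40,30])
cv2.imwrite("pics/c8.png",np.vstack([np.hstack(out),np.pad(cv2.resize(im[u[1]-30:u[1]+30,u[0]-40:u[0]+40],None,fx=4,fy=4),((0,0),(0,480),(0,0)))]))
E
```

```text
wrist tip_of hole_a 0.89 [ 687.5 -223.1   -0.8]
wrist tip_of hole_a 0.75 [ 7.727e+02 -3.180e+02  2.000e-01]
wrist tip_of hole_a 0.69 [635.9  49.5  28.4]
wrist tip_of hole_a 0.68 [730.9 212.4  -0. ]
wrist tip_of roof 0.71 [627.4 -19.8  25.9]
wrist tip_of roof 0.58 [ 7.270e+02 -2.794e+02 -5.000e-01]
wrist tip_of roof 0.22 [619.9 291.5  -2.8]
tcp [625.4 -24.1 336.9] z-axis [ 1.9e-03 -3.0e-04 -1.0e+00] offset [-0.7  0.6  0.9] q6 1.024 grip 1.003 t 13.75
jaw -1.1809 twist 0.0023
[234.98680731 179.43410037]
origin 215 163
[388.87820345 241.89986487]
origin 369 226
[314 246] origin [274 216]
```

View pics/c8.png

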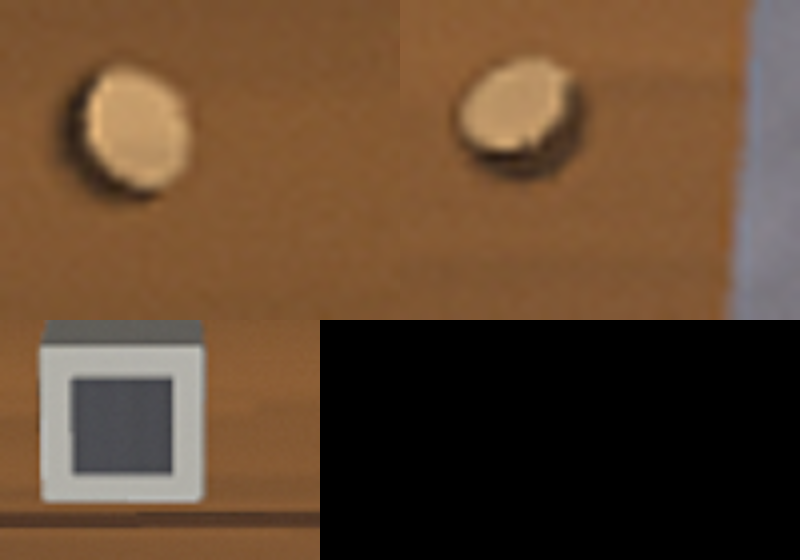

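Crop: hole a centre at about (227.0,175.6), hole b at about (380.6,237.4), chimney top at about (304.1,241.4). The plate looks shifted slightly since the first look, so I'm recomputing in the tool frame.

```bash
python3 - <<'E'
from h import *
z=np.load("w8.npz");c=dict(fx=float(z["f"]),fy=float(z["f"]),cx=float(z["cx"]),cy=float(z["cy"]));T=z["T"]
y,o=roofpose(wray(c,T,(227.05,175.55),.038),wray(c,T,(380.55,237.35),.038))
ty=np.arctan2(z["M"][1,0],z["M"][0,0]);f=lambda P:np.round(R.from_euler('z',0).as_matrix()@(z["M"].T@(np.r_[P[:2],z["p"][2]]-z["p"]))*1000,2)
print("TCP frame",f(o),"rel yaw",y-ty);ch=wray(c,T,(304.1,241.4),.084);print("chimney",ch,f(ch))
look("scene");find("roof","scene");find("hole_a","scene");look("side");find("hole_a","side")
goto([.625,-.025,.2],y)
E
```

```text
yaw -1.1811 o [625.7 -17.9  38. ] len 124.50103376200815 [0.63696565 0.04892433 0.038     ] [ 0.63663277 -0.07557625  0.038     ]
TCP frame [ 2.66 -5.68 -0.  ] rel yaw -1.5709965677030655
chimney [ 0.62557222 -0.01810508  0.084     ] [ 2.46 -5.52 -0.  ]
scene tip_of roof 0.94 [ 725.7 -275.6   -5.3]
scene tip_of roof 0.92 [821.2 232.5  -1.8]
scene tip_of roof 0.76 [629.5 -25.6  25.7]
scene tip_of roof 0.72 [849.3 -93.1   3.3]
scene tip_of hole_a 0.97 [731.5 214.   -3.3]
scene tip_of hole_a 0.9 [ 284.5 -462.2   -1.4]
scene tip_of hole_a 0.87 [ 686.8 -227.5   -3.2]
scene tip_of hole_a 0.85 [789.9 -74.7   3.1]
side tip_of hole_a 0.92 [895.4 272.   -1.3]
side tip_of hole_a 0.85 [ 688.9 -223.7   -3.7]
side tip_of hole_a 0.84 [ 771.  -315.1    0.8]
side tip_of hole_a 0.83 [640.6  50.   28.5]
tcp [625.2 -24.1 336.1] z-axis [ 5.e-04 -1.e-04 -1.e+00] offset [ -0.5   0.7 136.1] q6 1.024 grip 1.003 t 14.0
jaw -1.1817 twist -0.0005
```

The arm was still settling during some earlier pictures, which explains the shift. I'm re-measuring now that it is still, matching the hole patches to the previous crop.

```bash
python3 - <<'E'
from h import *
old=cv2.imread("pics/w8.png",0)
for k in range(3):
    st=manip.state();c=manip.get_calibration("wrist");T=np.array(c["T"]);im=look("wrist","w9");g=cv2.cvtColor(im,cv2.COLOR_BGR2GRAY)
    P=[]
    for u,v in((227.05,175.55),(380.55,237.35),(304.1,241.4)):
        x,y=int(u),int(v);t=old[y-10:y+11,x-12:x+13]
        if u>300 and u<310: t=old[y-26:y+27,x-28:x+29]
        hh,ww=t.shape;s=cv2.matchTemplate(g[y-40:y+41,x-44:x+45],t,cv2.TM_CCOEFF_NORMED);_,m,_,(mx,my)=cv2.minMaxLoc(s)
        q=lambda a,b,c_:(a-c_)/(2*(a-2*b+c_))
        dx=mx+q(s[my,mx-1],s[my,mx],s[my,mx+1])-(44-ww//2);dy=my+q(s[my-1,mx],s[my,mx],s[my+1,mx])-(40-hh//2)
        P.append((u+dx,v+dy));print(np.round([m,dx,dy],2),end=" ")
    y,o=roofpose(wray(c,T,P[0],.038),wray(c,T,P[1],.038));M=Rt(st);f=lambda p:np.round((M.T@(np.r_[p[:2],0]-np.r_[st["tool_pos"][:2],0]))[:2]*1000,2)
    print("TCP",np.round(st["tool_pos"]*1000,1),"frame",f(o),"chimney",f(wray(c,T,P[2],.084)),"relyaw",y-np.arctan2(M[1,0],M[0,0]))
E
```

```text
[ 0.96  0.19 -0.49] [ 0.93  0.85 -0.57] [ 0.97  0.37 -0.35] yaw -1.1802 o [625.7 -17.9  38. ] len 124.47567158540123 [0.63687519 0.0488642  0.038     ] [ 0.6366568  -0.07561128  0.038     ]
TCP [625.2 -24.1 336.1] frame [ 2.83 -5.54] chimney [ 2.6  -5.53] relyaw -1.5693311100312097
[ 0.96  0.07 -0.56] [ 0.95  0.89 -0.65] [ 0.96  0.45 -0.43] yaw -1.1799 o [625.7 -17.9  38. ] len 124.51843056482427 [0.63684303 0.04894725 0.038     ] [ 0.63666471 -0.07557105  0.038     ]
TCP [625.1 -24.1 336. ] frame [ 2.86 -5.57] chimney [ 2.64 -5.49] relyaw -1.5689124707080444
[ 0.97  0.08 -0.6 ] [ 0.95  0.92 -0.66] [ 0.95  0.47 -0.49] yaw -1.1801 o [625.7 -17.9  38. ] len 124.50451387321462 [0.63684634 0.04894471 0.038     ] [ 0.63664743 -0.07555964  0.038     ]
TCP [625.1 -24.1 335.8] frame [ 2.88 -5.6 ] chimney [ 2.69 -5.51] relyaw -1.5689926830016647
```

Call:
{"name": "play_rows", "arguments": {"increments": [{"offset":[3,-5.5,30],"twist":0,"grip":1},{"offset":[3,-5.5,65],"twist":0,"grip":1},{"offset":[3,-5.5,95],"twist":0,"grip":0.7},{"offset":[3,-5.5,110],"twist":0,"grip":0.55},{"offset":[3,-5.5,116],"twist":0,"grip":0.5}]}}

```text
time: 14.57
tool_pos: [0.6242, -0.0177, 0.2155]
tool_rot: [-0.001, 0.981, 0.193, -0.003]
contact_force: [-1.1, 0.5, -0.2]
gripper_width: 0.605
```

Call:
{"name": "play_rows", "arguments": {"increments": [{"offset":[0,0,0],"twist":0,"grip":0.5},{"offset":[0,0,0],"twist":0,"grip":0.5},{"offset":[0,0,0],"twist":0,"grip":0.5},{"offset":[0,0,0],"twist":0,"grip":0.5},{"offset":[0,0,0],"twist":0,"grip":0.5}]}}

```text
time: 14.98
tool_pos: [0.6265, -0.018, 0.2216]
tool_rot: [0.001, 0.981, 0.193, 0.001]
contact_force: [-1.2, 0.3, 0.1]
gripper_width: 0.496
```

```bash
python3 - <<'E'
from h import *
for i in range(2):
    st=manip.state();c=manip.get_calibration("wrist");T=np.array(c["T"]);im=look("wrist","wA")
np.savez("wA.npz",T=T,p=st["tool_pos"],M=Rt(st))
goto([.6257,-.0179,.22],-1.1801);print(st["contact_force"])
for P in([-.058,.036,.038],[.058,-.012,.038],[0,0,.084]):print(wproj(c,T,R.from_euler('z',-1.1801).as_matrix()@P+[.6257,-.0179,0]))
E
```

```text
tcp [626.2 -18.  220.9] z-axis [ 1.8e-03 -3.0e-04 -1.0e+00] offset [-0.4 -0.2  0.9] q6 1.035 grip 0.498 t 15.08
jaw -1.1819 twist -0.0018
[-0.4631451   0.48219199  0.08392769]
[181.03113417 218.66667108]
[432.33590955 314.44547475]
[312.90921563 352.74509071]
```

View pics/wA.png

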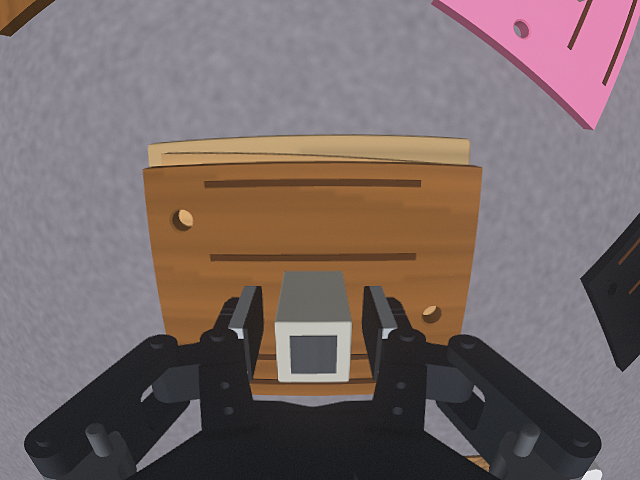

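Wrist view: the chimney top at (313,350) is centred between the pads, and both holes are in sight at (183,219) and (431,314). That was the 12th and last picture, so checks are numeric from here. Closing.

Call:
{"name": "play_rows", "arguments": {"increments": [{"offset":[0,0,0],"twist":0,"grip":0.35},{"offset":[0,0,0],"twist":0,"grip":0.2},{"offset":[0,0,0],"twist":0,"grip":0.1},{"offset":[0,0,0],"twist":0,"grip":0.1},{"offset":[0,0,0],"twist":0,"grip":0.1}]}}

```text
time: 15.5
tool_pos: [0.6261, -0.018, 0.2204]
tool_rot: [0.0, 0.981, 0.193, 0.0]
contact_force: [-0.1, 0.9, 3.9]
gripper_width: 0.295
```

Call:
{"name": "play_rows", "arguments": {"increments": [{"offset":[0,0,0],"twist":0,"grip":0.1},{"offset":[0,0,0],"twist":0,"grip":0.1},{"offset":[0,0,0],"twist":0,"grip":0.1},{"offset":[0,0,0],"twist":0,"grip":0.1},{"offset":[0,0,0],"twist":0,"grip":0.1}]}}

```text
time: 15.92
tool_pos: [0.6261, -0.018, 0.2204]
tool_rot: [0.0, 0.981, 0.193, 0.0]
contact_force: [-0.0, -0.4, 5.6]
gripper_width: 0.295
```

```bash
cat >> h.py <<'E'
def match(ref,im,uv,h=10,s=30):
    g0,g1=[cv2.cvtColor(a,cv2.COLOR_BGR2GRAY) for a in(ref,im)];x,y=int(uv[0]),int(uv[1]);t=g0[y-h:y+h+1,x-h:x+h+1]
    sc=cv2.matchTemplate(g1[y-s:y+s+1,x-s:x+s+1],t,cv2.TM_CCOEFF_NORMED);_,m,_,(mx,my)=cv2.minMaxLoc(sc)
    q=lambda a,b,c:(a-c)/(2*(a-2*b+c))
    dx=mx+q(sc[my,mx-1],sc[my,mx],sc[my,mx+1])-(s-h);dy=my+q(sc[my-1,mx],sc[my,mx],sc[my+1,mx])-(s-h)
    return np.round([m,dx,dy],2)
E
python3 - <<'E'
from h import *
st=manip.state();c=manip.get_calibration("wrist");T=np.array(c["T"]);im=look("wrist","wB");ref=cv2.imread("pics/wA.png")
for uv in((183,219),(431,314),(205,184),(420,184)):print(match(ref,im,uv))
goto([.6257,-.0179,.22],-1.1801);print(st["contact_force"])
E
```

```text
[ 0.99 -0.95 -1.19]
[0.99 0.11 0.06]
[ 0.95 -0.94 -1.35]
[ 0.98  0.72 -0.92]
tcp [626.1 -18.  220.4] z-axis [ 1.e-03 -1.e-04 -1.e+00] offset [-0.3 -0.2  0.4] q6 1.035 grip 0.295 t 15.97
jaw -1.182 twist -0.0019
[-0.0275523  -0.41501205  5.64298207]
```

The grip is on (25 mm opening) and the plate shifted by less than 0.5 mm. Lifting.

Call:
{"name": "play_rows", "arguments": {"increments": [{"offset":[0,0,-4],"twist":0,"grip":0.1},{"offset":[0,0,-15],"twist":0,"grip":0.1},{"offset":[0,0,-45],"twist":0,"grip":0.1},{"offset":[0,0,-80],"twist":0,"grip":0.1},{"offset":[0,0,-110],"twist":0,"grip":0.1}]}}

```text
time: 16.38
tool_pos: [0.6253, -0.0178, 0.3306]
tool_rot: [-0.0, 0.981, 0.193, -0.001]
contact_force: [1.3, 0.1, -1.7]
gripper_width: 0.297
```

Call:
{"name": "play_rows", "arguments": {"increments": [{"offset":[-10,-25,0],"twist":-0.08,"grip":0.1},{"offset":[-22,-60,0],"twist":-0.18,"grip":0.1},{"offset":[-35,-95,0],"twist":-0.28,"grip":0.1},{"offset":[-48,-130,0],"twist":-0.38,"grip":0.1},{"offset":[-58,-155,0],"twist":-0.45,"grip":0.1}]}}

```text
time: 16.8
tool_pos: [0.5111, 0.105, 0.3291]
tool_rot: [-0.001, 0.912, 0.41, -0.001]
contact_force: [-0.1, 1.1, -0.7]
gripper_width: 0.295
```

```bash
python3 - <<'E'
from h import *
for i in range(4): st=manip.state();im=look("wrist","wC")
ref=cv2.imread("pics/wB.png")
for uv in((183,219),(431,314),(205,184),(420,184)):print(match(ref,im,uv))
goto([.470,.180,.33],.352);print(st["contact_force"])
E
```

```text
[ 0.97  0.11 -0.1 ]
[ 0.97 -0.03 -0.09]
[ 0.98 -0.04 -0.1 ]
[1.   0.   0.01]
tcp [512.8 103.9 329.7] z-axis [-1.e-04 -4.e-04 -1.e+00] offset [ 28.1 -82.7  -0.3] q6 0.789 grip 0.298 t 17.0
jaw -0.7314 twist -1.0834
[ 0.06378993 -0.21049531 -2.24285005]
```

The plate is held rigidly: template shift is about 0.1 px and the force is one plate's weight.

Call:
{"name": "play_rows", "arguments": {"increments": [{"offset":[8,-24,0],"twist":-0.1,"grip":0.1},{"offset":[16,-48,0],"twist":-0.2,"grip":0.1},{"offset":[24,-70,0],"twist":-0.3,"grip":0.1},{"offset":[28,-83,0],"twist":-0.4,"grip":0.1},{"offset":[28,-83,0],"twist":-0.5,"grip":0.1}]}}

```text
time: 17.42
tool_pos: [0.4701, 0.1808, 0.3297]
tool_rot: [-0.0, 0.783, 0.623, -0.0]
contact_force: [0.1, 0.2, -1.9]
gripper_width: 0.299
```

Call:
{"name": "play_rows", "arguments": {"increments": [{"offset":[0,0,0],"twist":-0.11,"grip":0.1},{"offset":[0,0,0],"twist":-0.22,"grip":0.1},{"offset":[0,0,0],"twist":-0.33,"grip":0.1},{"offset":[0,0,0],"twist":-0.44,"grip":0.1},{"offset":[0,0,0],"twist":-0.55,"grip":0.1}]}}

```text
time: 17.83
tool_pos: [0.4713, 0.179, 0.3299]
tool_rot: [0.0, 0.585, 0.811, -0.0]
contact_force: [0.8, -0.5, -1.6]
gripper_width: 0.294
```

```bash
python3 - <<'E'
from h import *
for i in range(3): look("wrist")
goto([.4672,.2760,.30],.352)
E
```

```text
tcp [471.1 179.1 329.8] z-axis [-1.e-04 -3.e-04 -1.e+00] offset [93.4 26.2 29.8] q6 -0.098 grip 0.297 t 17.98
jaw 0.3136 twist -0.0384
```

Call:
{"name": "play_rows", "arguments": {"increments": [{"offset":[30,8,0],"twist":-0.01,"grip":0.1},{"offset":[60,17,5],"twist":-0.02,"grip":0.1},{"offset":[82,23,10],"twist":-0.038,"grip":0.1},{"offset":[93.4,26.2,20],"twist":-0.038,"grip":0.1},{"offset":[93.4,26.2,29],"twist":-0.038,"grip":0.1}]}}

```text
time: 18.4
tool_pos: [0.4662, 0.2782, 0.3003]
tool_rot: [0.0, 0.571, 0.821, 0.0]
contact_force: [-0.7, -0.6, -1.8]
gripper_width: 0.294
```

```bash
python3 - <<'E'
from h import *
for i in range(4):
    st=manip.state();c=manip.get_calibration("wrist");T=np.array(c["T"]);im=look("wrist","wD")
goto([.4672,.2760,.30],.352)
ref=cv2.imread("pics/wB.png")
for uv in((205,184),(420,184),(183,219),(431,314)):print(match(ref,im,uv))
# what shows through the holes: predicted dowel tips, and colours
for P,uv in(([-.058,.036,.0955],(182,218)),([.058,-.012,.0955],(431.6,314))):
    q=R.from_euler('z',.354).as_matrix()@P+[.4672,.2757,0];print("tip px",wproj(c,T,q),"hole",uv)
    x,y=int(uv[0]),int(uv[1]);print(im[y-9:y+10:1,x-11:x+12].mean(2).astype(int))
E
```

```text
tcp [466.1 275.7 299.9] z-axis [-0.0015 -0.0012 -1.    ] offset [-0.1  1.1 -0.1] q6 0.043 grip 0.295 t 18.6
jaw 0.3541 twist 0.0021
[ 0.99 -0.03 -0.08]
[ 0.99 -0.02  0.01]
[ 0.98  0.04 -0.03]
[ 0.93 -0.16 -0.06]
tip px [199.13189317 208.88366368] hole (182, 218)
[[ 90  81  76  77  70  57  44  93 138 147 145 147 139 115  89  83  84  92
   92  92  91  92  91]
 [ 82  77  79  74  57  47  40 116 145 142 142 144 142 146 148 126  85  80
   91  93  94  93  94]
 [ 82  79  72  57  50  40  52 121 147 142 142 143 141 142 142 145 130  97
   80  91  95  95  96]
 [ 80  74  57  49  47  45  73 128 145 142 143 143 140 140 140 140 142 128
   97  83  93  95  94]
 [ 81  67  48  50  49  42  76 129 144 140 141 140 140 139 138 138 138 139
  126 100  87  96  95]
 [ 78  55  48  50  50  42  76 129 142 139 139 137 137 138 136 137 134 138
  137 120  84  92  96]
 [ 71  49  45  51  49  45  60 124 142 137 138 135 135 134 136 133 132 134
  139 127 100  89  99]
 [ 68  46  49  50  46  49  38 120 142 136 134 134 133 133 133 132 132 132
  136 138 117  89  98]
 [ 59  46  48  51  49  50  41 108 140 140 136 136 136 134 130
[... 2203 characters left out ...]
 64  62  61  92  98]
 [ 99  94  75  60  66  67  70  68  67  72  71  74  70  69  69  66  68  65
   67  62  77  98  99]
 [ 95  97  95  60  62  68  71  69  70  73  75  73  72  72  70  69  69  69
   65  71  91  99  96]
 [ 97  96  98  75  61  63  66  69  70  70  72  69  72  72  70  69  68  66
   69  90 101 101  99]
 [ 97  95  96  97  67  62  64  68  67  70  69  70  69  72  71  68  65  69
   90  98  99  97  99]
 [ 96  97  99  98  95  67  62  63  65  69  68  69  69  67  69  74  79  92
  100  98  98  96  97]
 [ 97  95  98 100 100  94  77  63  62  67  64  71  69  72  75  88 100 102
   99  97  97  97  98]
 [ 96  97  96  99  99  99  96  97  87  81  73  83  85  86 100 100 100  99
   96  96  98  98  98]]
```

Call:
{"name": "play_rows", "arguments": {"increments": [{"offset":[0,1,2],"twist":0.002,"grip":0.1},{"offset":[0,1,4],"twist":0.002,"grip":0.1},{"offset":[0,1,6],"twist":0.002,"grip":0.1},{"offset":[0,1,7],"twist":0.002,"grip":0.1},{"offset":[0,1,7],"twist":0.002,"grip":0.1}]}}

```text
time: 19.02
tool_pos: [0.467, 0.2768, 0.2936]
tool_rot: [-0.0, 0.572, 0.82, -0.0]
contact_force: [1.3, -0.1, -1.6]
gripper_width: 0.298
```

```bash
cat > hole.py <<'E'
from h import *
import sys
for i in range(3):
    st=manip.state();c=manip.get_calibration("wrist");T=np.array(c["T"]);im=look("wrist",sys.argv[1])
goto([.4672,.2760,.2724],.352);print(np.round(st["contact_force"],1),np.round(st["ft_torque"],2))
u=st["tool_pos"][2]-.1924
M=R.from_euler('z',np.arctan2(Rt(st)[1,0],Rt(st)[0,0])-1.569).as_matrix();o=st["tool_pos"]+Rt(st)@[-.0003,-.0002,0];o[2]=0
for n,P,uv in(("a",[-.058,.036],(182,218)),("b",[.058,-.012],(431.6,314))):
    x,y=int(uv[0]),int(uv[1]);p=im[y-14:y+15,x-16:x+17].astype(int)
    print(n,"hole bottom",wproj(c,T,M@[*P,u]+o),"top",wproj(c,T,M@[*P,u+.01]+o),"tip",wproj(c,T,R.from_euler('z',.354).as_matrix()@[*P,.096]+[.4672,.2757,0]),"x0,y0",x-16,y-14)
    d=p[...,2]-p[...,0];b=p.mean(2)
    # w wall/grey, d dowel (bright tan), k dark, . plate
    for r,s in zip(d,b):print("".join("w" if e<22 and f>80 else "k" if f<72 else "D" if f>112 else "." for e,f in zip(r,s)))
E
python3 hole.py wE
```

```text
tcp [467.  277.  293.9] z-axis [ 2.e-04  0.e+00 -1.e+00] offset [-1.  -0.2 21.5] q6 0.044 grip 0.295 t 19.17
jaw 0.3539 twist 0.0019
[-0.2  0.4 -1.8] [ 0.06 -0.04  0.02]
a hole bottom [187.53456143 214.4870165 ] top [180.45064153 219.97890904] tip [191.25247145 213.54979645] x0,y0 166 204
.................................
.................................
.................................
............k....................
...........kk.w..................
.........kkkwwwwwww..............
.........kkkwwwwwwwww............
........kkkkwwwwwwwwww...........
.......kkkk.wwwwwwwwwww..........
......kkkkk.wwwwwwwwwww..........
......kkkkk.wwwwwwwwwwwD.........
......kkkkkkwwwwwwwwwwwwD........
.....kkkkkkkwwwwwwwwwwwwwD.......
.....kkkkkkkwwwwwwwwwwwwww.......
.....kkkkkkk.wwwwwwwwwwwww.......
.....kkkkkkkk.wwwwwwwwwwwwD......
.....kkkkkkkkkwwwwwwwwwwwD.......
......kkkkkkkkkwwwwwwwwwwD.......
......kkkkkkkkkkwwwwwwwwwD.......
.......kkkkkkkkkk.wwwwwwwD.......
.......kkkkkkkkkkk...www.........
........kkkkkkkkkkkkkk...........
.........kkkkkkkkkkkkkk..........
..........kkkkkkkkkkkk......
[... 581 characters left out ...]
wwwwwwwwkkkkk.......
..........Dwwwwwwwww.kkkkk.......
.........Dwwwwwwwww.kkkkkk.......
.........wwwwwwwwwwkkkkkkk.......
........Dwwwwwwwww.kkkkkkkk......
........wwwwwwwww.kkkkkkkkk......
........wwwwww..kkkkkkkkkk.......
........kkkkkkkkkk.kkkkkkk.......
........kkkkkkk.kk.kkkkkkk.......
........kkkkkkkkk.kkkkkkk........
........kkkkkk.k.kkkkkkkk........
.........kkkkkk..kkkkkkk.........
.........kkkkkkkkkkkkkk..........
..........kkkkkkkkkk.............
............kkkkkkk..............
.................................
.................................
.................................
.................................
.................................
.................................
```

Call:
{"name": "play_rows", "arguments": {"increments": [{"offset":[-1,-0.2,1],"twist":0.002,"grip":0.1},{"offset":[-1,-0.2,2],"twist":0.002,"grip":0.1},{"offset":[-1,-0.2,3],"twist":0.002,"grip":0.1},{"offset":[-1,-0.2,4],"twist":0.002,"grip":0.1},{"offset":[-1,-0.2,4],"twist":0.002,"grip":0.1}]}}

```text
time: 19.58
tool_pos: [0.467, 0.276, 0.2894]
tool_rot: [-0.0, 0.572, 0.82, -0.0]
contact_force: [0.6, -0.2, -1.4]
gripper_width: 0.297
```

```bash
python3 hole.py wF
```

```text
tcp [467.1 276.1 289.7] z-axis [-0. -0. -1.] offset [-0.1  0.  17.3] q6 0.045 grip 0.298 t 19.73
jaw 0.3521 twist 0.0001
[ 0.3 -0.6 -2. ] [-0.03  0.02  0.02]
a hole bottom [187.63447063 214.50122041] top [180.55107802 219.99283354] tip [188.82317671 214.02783746] x0,y0 166 204
.................................
.................................
.................................
............kk...................
...........kk.w..................
.........kkkwwwwwww..............
.........kkkwwwwwwww.............
........kkkkwwwwwwwwDD...........
.......kkkkkwwwwwwww.DD..........
......kkkkk.wwwwwwwwDDDD.........
......kkkkk.wwwwwwwwwDDDD........
......kkkkkkwwwwwwwwwDDDD........
.....kkkkkkkwwwwwwwwwwDDD........
.....kkkkkkkwwwwwwwwwwwD.........
.....kkkkkkk.wwwwwwwwwwwwD.......
.....kkkkkkkk.wwwwwwwwwwwDD......
.....kkkkkkkkkwwwwwwwwwwwD.......
......kkkkkkkkkwwwwwwwwwwD.......
......kkkkkkkkkkwwwwwwwwww.......
.......kkkkkkkkkk.wwwwwwwD.......
.......kkkkkkkkkkkk.wwwwD........
........kkkkkkkkkkkkk............
.........kkkkkkkkkkkkkkk.........
..........kkkkkkkkkkkk...........
......
[... 569 characters left out ...]
wwwwwwwwkkkkk.......
..........Dwwwwwwwww.kkkkk.......
.........Dwwwwwwwww.kkkkkk.......
.........wwwwwwwwwwkkkkkkk.......
........Dwwwwwwwwwkkkkkkkkk......
........wwwwwwwww.kkkkkkkkk......
........wwwwww..kkkkkkkkkk.......
........kkkkkkkkkkkkkkkkkk.......
........kkkkkkkk..kkkkkkkk.......
........kkkkkkkk.kkkkkkkk........
........kkkkkk..kkkkkkkk.........
.........kkkk.kkkk..kkkk.........
.........kkkk.kkkkk.kk...........
..........kkkkkkkkkk.............
............kkkkkkk..............
.................................
.................................
.................................
.................................
.................................
.................................
```

Dowel a's tip is now appearing in hole a where predicted. Continuing slowly.

Call:
{"name": "play_rows", "arguments": {"increments": [{"offset":[0,0,0.7],"twist":0,"grip":0.1},{"offset":[0,0,1.4],"twist":0,"grip":0.1},{"offset":[0,0,2],"twist":0,"grip":0.1},{"offset":[0,0,2.5],"twist":0,"grip":0.1},{"offset":[0,0,2.5],"twist":0,"grip":0.1}]}}

```text
time: 20.15
tool_pos: [0.4671, 0.2761, 0.2871]
tool_rot: [-0.0, 0.572, 0.82, -0.0]
contact_force: [0.5, -0.5, -1.8]
gripper_width: 0.302
```

```bash
python3 hole.py wG
```

```text
tcp [467.1 276.1 287.3] z-axis [-0.  0. -1.] offset [-0.1  0.  14.9] q6 0.045 grip 0.295 t 20.3
jaw 0.352 twist 0.0
[ 0.6 -0.  -2.5] [ 0.04 -0.01 -0.  ]
a hole bottom [187.5819977  214.51660088] top [180.49877589 220.00890941] tip [187.09683314 215.25539209] x0,y0 166 204
.................................
.................................
.................................
............k....................
...........kk.w..................
.........kkkwwwwwwD..............
.........kkkwwwwwwwDD............
........kkkkwwwwwwDDDD...........
.......kkkkkwwwwwwDDDDD..........
......kkkkk.wwwwwwDDDDDD.........
......kkkkk.wwwwwwwDDDDDD........
.....kkkkkkkwwwwwwwDDDDDD........
.....kkkkkkkwwwwwwwDDDDDD........
.....kkkkkkkwwwwwwwwDDDD.........
.....kkkkkkk.wwwwwwwwDD..........
.....kkkkkkkk.wwwwwwwww..........
.....kkkkkkkkkwwwwwwwwwww........
......kkkkkkkkkwwwwwwwwwww.......
......kkkkkkkkkkwwwwwwwwww.......
.......kkkkkkkkkk.wwwwwwwD.......
.......kkkkkkkkkkk..DDDwD........
........kkkkkkkkkkkkk............
.........kkkkkkkkkkkkkk..........
..........kkkkkkkkkkkk...........
...........
[... 564 characters left out ...]
DDDwwwwwkkkkk.......
..........DDDDDwwwww.kkkkk.......
.........DwwDDwwwwwwkkkkkk.......
.........wwwwwwwwwwkkkkkkk.......
........Dwwwwwwwwwkkkkkkkkk......
........wwwwwwwww.kkkkkkkkk......
........wwwwww..kkkkkkkkkk.......
........kkkkkkkkkkkkkkkkkk.......
........kkkkkkkkkkkkkkkkkk.......
........kkkkkkk.k..kkkkkk........
........kkkkk....kkkkkkkk........
.........kkkkk.k.kkkkkk..........
.........kkkkkk..kkkkk...........
..........kkkkkkkkkk.............
............kkkkkk...............
.................................
.................................
.................................
.................................
.................................
.................................
```

Both dowel tips show in their holes within about 1 mm of prediction, with no contact force. Lowering on.

Call:
{"name": "play_rows", "arguments": {"increments": [{"offset":[0,0,1],"twist":0,"grip":0.1},{"offset":[0,0,2],"twist":0,"grip":0.1},{"offset":[0,0,3],"twist":0,"grip":0.1},{"offset":[0,0,4],"twist":0,"grip":0.1},{"offset":[0,0,4],"twist":0,"grip":0.1}]}}

```text
time: 20.72
tool_pos: [0.467, 0.276, 0.2829]
tool_rot: [-0.0, 0.572, 0.82, -0.0]
contact_force: [0.3, 0.3, -1.9]
gripper_width: 0.294
```

```bash
python3 hole.py wH
```

```text
tcp [467.1 276.1 283.3] z-axis [ 0.  0. -1.] offset [-0.1  0.  10.9] q6 0.045 grip 0.301 t 20.87
jaw 0.352 twist 0.0
[ 0.4 -0.  -1.3] [-0.03  0.03 -0.05]
a hole bottom [187.65746086 214.48174228] top [180.57613706 219.97154436] tip [184.37103813 217.44019869] x0,y0 166 204
.................................
.................................
.................................
............kk...................
...........kk.D..................
.........kkkwwwwwD...............
.........kkkwwwwDDDDD............
........kkkkwwwwDDDDDD...........
.......kkkk.wwwwDDDDDDD..........
......kkkkk.wwwwDDDDDDDD.........
......kkkkk.wwwwDDDDDDDD.........
.....kkkkkkkwwwwDDDDDDDD.........
.....kkkkkkkwwwwDDDDDD...........
.....kkkkkkkwwwwDDDDDD...........
.....kkkkkkk.wwwDDDDDD...........
.....kkkkkkkk.wwwDDDDD...........
.....kkkkkkkkkwwwwDD.k...........
......kkkkkkkkkwwwww...k.........
......kkkkkkkkkkwwwwwwD..........
.......kkkkkkkkkk.wwwwwwwD.......
.......kkkkkkkkkkk.DDDwwD........
........kkkkkkkkkkkkk............
.........kkkkkkkkkkkkkkk.........
..........kkkkkkkkkkkk...........
..........
[... 565 characters left out ...]
DDDDDDwwkkkkk.......
...........DDDDDDDDw.kkkkk.......
...........DDDDDDDDwkkkkkk.......
............DDDDDD.kkkkkkkk......
..........D..DDDDD.kkkkkkkk......
........wwwwDDDDD.kkkkkkkkk......
........wwwwww...kkkkkkkkk.......
........kkkkkkkkkkkkkkkkkk.......
........kkkkkkkk.kkkkkkkkk.......
........kkkkkkkk..kkkkkkk........
........kkkkkkk.kkkkkkkkk........
.........kkkkkkk.kkkkkkk.........
.........kkkkkkkkkkkkk...........
..........kkkkk.kkkk.............
............kkkkkkk..............
.................................
.................................
.................................
.................................
.................................
.................................
```

Both tips are about 5 mm inside their holes, still without force. Lowering toward the walls.

Call:
{"name": "play_rows", "arguments": {"increments": [{"offset":[0,0,1],"twist":0,"grip":0.1},{"offset":[0,0,2],"twist":0,"grip":0.1},{"offset":[0,0,3.5],"twist":0,"grip":0.1},{"offset":[0,0,5],"twist":0,"grip":0.1},{"offset":[0,0,5],"twist":0,"grip":0.1}]}}

```text
time: 21.28
tool_pos: [0.467, 0.276, 0.2778]
tool_rot: [-0.0, 0.572, 0.82, -0.0]
contact_force: [0.6, 0.4, -1.3]
gripper_width: 0.299
```

```bash
python3 hole.py wI | grep -v '^[.kDw]*$'
```

```text
tcp [467.1 276.  278.2] z-axis [-1.e-04 -1.e-04 -1.e+00] offset [-0.1  0.   5.8] q6 0.045 grip 0.296 t 21.43
jaw 0.352 twist -0.0
[-0.7 -1.2 -1.3] [ 0.02 -0.01 -0.02]
a hole bottom [187.69285172 214.45766639] top [180.6100702  219.94666218] tip [180.79227734 220.30503447] x0,y0 166 204
b hole bottom [427.27208305 306.46092418] top [432.86043401 315.99115361] tip [433.39413211 316.39456729] x0,y0 415 300
```

Call:
{"name": "play_rows", "arguments": {"increments": [{"offset":[0,0,1],"twist":0,"grip":0.1},{"offset":[0,0,2],"twist":0,"grip":0.1},{"offset":[0,0,3],"twist":0,"grip":0.1},{"offset":[0,0,4],"twist":0,"grip":0.1},{"offset":[0,0,4.5],"twist":0,"grip":0.1}]}}

```text
time: 21.85
tool_pos: [0.4671, 0.2761, 0.2735]
tool_rot: [-0.0, 0.572, 0.82, -0.0]
contact_force: [-0.8, -0.3, -2.1]
gripper_width: 0.3
```

Call:
{"name": "play_rows", "arguments": {"increments": [{"offset":[0,0,0.5],"twist":0,"grip":0.1},{"offset":[0,0,1],"twist":0,"grip":0.1},{"offset":[0,0,1.5],"twist":0,"grip":0.1},{"offset":[0,0,2],"twist":0,"grip":0.1},{"offset":[0,0,2],"twist":0,"grip":0.1}]}}

```text
time: 22.27
tool_pos: [0.4672, 0.2761, 0.2724]
tool_rot: [0.0, 0.572, 0.82, 0.0]
contact_force: [-1.7, -1.4, 1.5]
gripper_width: 0.297
```

```bash
python3 hole.py wJ | grep -v '^[.kDw]*$'
```

```text
tcp [467.2 276.1 272.4] z-axis [ 2.e-04  1.e-04 -1.e+00] offset [-0.1 -0.1 -0. ] q6 0.045 grip 0.299 t 22.42
jaw 0.352 twist 0.0
[-2.5 -1.4  3.7] [-0.15  0.37 -0.02]
a hole bottom [187.46167372 214.52355731] top [180.37997185 220.01582872] tip [175.76504562 223.81456177] x0,y0 166 204
b hole bottom [427.01941645 306.49717425] top [432.60658116 316.02712791] tip [436.25446268 322.29827864] x0,y0 415 300
```

Contact at exactly the seated height (272.4). A small press to seat it fully, then release.

Call:
{"name": "play_rows", "arguments": {"increments": [{"offset":[0,0,0.5],"twist":0,"grip":0.1},{"offset":[0,0,1],"twist":0,"grip":0.1},{"offset":[0,0,1],"twist":0,"grip":0.1},{"offset":[0,0,1],"twist":0,"grip":0.1},{"offset":[0,0,1],"twist":0,"grip":0.1}]}}

```text
time: 22.83
tool_pos: [0.4673, 0.2761, 0.2723]
tool_rot: [0.0, 0.572, 0.82, -0.0]
contact_force: [-5.0, -1.9, 8.7]
gripper_width: 0.295
```

```bash
python3 hole.py wK | grep -v '^[.kDw]*$'
```

```text
tcp [467.3 276.2 272.3] z-axis [ 1.e-04 -1.e-04 -1.e+00] offset [-0.1 -0.2 -0.1] q6 0.045 grip 0.296 t 22.98
jaw 0.3521 twist 0.0001
[-5.3 -2.8  8.8] [-0.36  0.86  0.01]
a hole bottom [187.5382341  214.45713827] top [180.45642331 219.94767483] tip [175.65422389 223.82014298] x0,y0 166 204
b hole bottom [427.09440581 306.42825155] top [432.68105503 315.95723755] tip [436.16273793 322.34563851] x0,y0 415 300
```

Call:
{"name": "play_rows", "arguments": {"increments": [{"offset":[0,0,0],"twist":0,"grip":0.35},{"offset":[0,0,0],"twist":0,"grip":0.5},{"offset":[0,0,0],"twist":0,"grip":0.7},{"offset":[0,0,0],"twist":0,"grip":0.7},{"offset":[0,0,0],"twist":0,"grip":0.7}]}}

```text
time: 23.4
tool_pos: [0.4671, 0.276, 0.2704]
tool_rot: [-0.0, 0.572, 0.82, -0.0]
contact_force: [-0.1, -0.4, -0.6]
gripper_width: 0.706
```

Call:
{"name": "play_rows", "arguments": {"increments": [{"offset":[0,0,-10],"twist":0,"grip":0.7},{"offset":[0,0,-30],"twist":0,"grip":0.7},{"offset":[0,0,-60],"twist":0,"grip":0.7},{"offset":[0,0,-90],"twist":0,"grip":0.7},{"offset":[0,0,-120],"twist":0,"grip":0.7}]}}

```text
time: 23.82
tool_pos: [0.4669, 0.276, 0.3926]
tool_rot: [0.0, 0.572, 0.82, 0.0]
contact_force: [0.5, 0.9, 0.4]
gripper_width: 0.703
```

```bash
python3 - <<'E'
from h import *
for i in range(4):
    st=manip.state();c=manip.get_calibration("wrist");T=np.array(c["T"]);im=look("wrist","wL")
goto([.4672,.276,.39],.352);print(np.round(st["contact_force"],1))
H=R.from_euler('z',.354).as_matrix();o=np.array([.4672,.2757,0])
for q in("roof","hole_a"):find(q,"wrist",T=T)
# plate outline (brown) vs prediction at z=.09
u0=wproj(c,T,H@[0,0,.09]+o).astype(int)
m=((im[...,2].astype(int)-im[...,0])>40).astype(np.uint8);m=cv2.morphologyEx(m,3,np.ones((9,9)))
cs=[k for k in cv2.findContours(m,0,2)[0] if cv2.contourArea(k)>5000]
for k in cs:print("contour",cv2.contourArea(k),cv2.approxPolyDP(k,8,True)[:,0].tolist())
print("pred corners",[np.round(wproj(c,T,H@[a,b,.09]+o),1).tolist() for a,b in((-.075,-.06),(.075,-.06),(.075,.06),(-.075,.06))])
for n,P in(("a",[-.058,.036]),("b",[.058,-.012])):
    print(n,"tip",wproj(c,T,H@[*P,.096]+o),"hole",wproj(c,T,H@[*P,.09]+o))
    x,y=wproj(c,T,H@[*P,.09]+o).astype(int);p=im[y-14:y+15,x-16:x+17].mean(2).astype(int)
    for r in p:print("".join("k" if f<65 else "D" if f>112 else "." for f in r))
for cam in("scene","side"):
    look(cam,cam+"_end")
    for q in("pot","roof","floor_plate","base_board","glue_bottle","paint_jar","spare_pot"):find(q,cam,n=3)
E
```

```text
tcp [467.3 276.2 392.6] z-axis [ 0.0029  0.0012 -1.    ] offset [-0.1 -0.2  2.6] q6 0.045 grip 0.7 t 24.02
jaw 0.352 twist -0.0
[ 1.1 -0.   0.1]
wrist tip_of roof 0.95 [465.2 274.8  76.8]
wrist tip_of roof 0.81 [ 8.228e+02  2.334e+02 -5.000e-01]
wrist tip_of hole_a 0.96 [397.6 288.1  78.7]
wrist tip_of hole_a 0.94 [521.4 285.9  81.5]
wrist tip_of hole_a 0.74 [620.6 286.5  -1.8]
wrist tip_of hole_a 0.63 [890.  272.1   1. ]
contour 7182.5 [[604, 248], [518, 288], [537, 303], [527, 328], [512, 329], [495, 306], [472, 309], [480, 339], [506, 341], [544, 377], [560, 368], [541, 347], [542, 325], [564, 318], [587, 337], [587, 353], [601, 345]]
contour 27873.5 [[209, 148], [220, 291], [399, 288], [407, 147]]
pred corners [[219.3, 294.4], [398.7, 293.7], [408.3, 147.5], [208.4, 148.2]]
a tip [229.8156275  180.20039865] hole [231.45551395 179.00673173]
.................................
.................................
.................................
.................................
.................................
.................................
.................................
......
[... 2240 characters left out ...]
p_of paint_jar 0.65 [ 5.625e+02 -2.293e+02 -3.000e-01]
scene tip_of paint_jar 0.16 [401.3 288.9  80. ]
scene tip_of spare_pot 0.87 [392.1 -60.1   0.4]
side tip_of pot 0.81 [ 455.4 -251.8    5.6]
side tip_of roof 0.84 [ 222.4 -408.4   -4.5]
side tip_of roof 0.74 [ 731.4 -281.1   -1.5]
side tip_of roof 0.71 [826.1 227.8  -5.8]
side tip_of floor_plate 0.66 [629.9 -18.9  17.7]
side tip_of base_board 0.78 [ 6.347e+02 -1.390e+01 -4.000e-01]
side tip_of glue_bottle 0.91 [622.  289.   -5.3]
side tip_of glue_bottle 0.72 [469.9 274.9  -2.6]
side tip_of glue_bottle 0.56 [ 561.7 -230.9   -1.4]
side tip_of paint_jar 0.89 [ 5.631e+02 -2.309e+02  2.000e-01]
side tip_of spare_pot 0.29 [ 456.  -251.7    4.2]
```

```bash
python3 -c "
from h import *
print(manip.job_done())"
```

```text
the job is handed in; nothing more can be done
None
```

The job is done and handed in at about 24 s of the 72 s allowed; no verdict was reported.

**What I did**
- I lifted the pot off the chimney and stood it, still upturned, near the middle of the cork mat.
- I gripped the roof plate by its chimney, turned it about 88° to match the house, and lowered it level onto the dowels. It met the walls at the seated height worked out from the pile (tool at 272.4 mm). I pressed it down with about 9 N and then let go.

**What the last checks showed**
- **Roof:** the network puts its underside at 77 mm and the holes at 79 and 82 mm, against 80 mm expected. In the last wrist picture both dowel tips show in their holes. Three of the plate's corners are within about 3 px of the prediction and the other is 6 px off. That corner is on a near edge seen at an angle.
- **Pot:** the two fixed cameras put it at about (456, -251) mm, against a mat centre of about (453, -250) mm, so it is well inside the mat.
- **Everything else:** the two boards of the pile, the bottle and the jar are where they were, within the networks' error. I did not re-check the sanding block, and the spare pot only roughly.

**What disagreed:** two early wrist measurements were 4–7 mm off because the arm was still settling when the pictures were taken. I measured again once it was still, before taking the roof. The last checks are numeric, because the 12-picture viewing limit was used up before the roof was gripped.

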